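Find the stamped sample crate and push it to the dispatch line

ROBOT

A 6-joint arm with a two-finger parallel gripper is mounted at the origin on the work surface. World frame = base frame: x ahead of the robot, y to its left, z up, the work surface at z = 0. Lengths are in m, angles in degrees, forces in N, time in s.
With the tool pointing down it reaches from about 0.35 to 0.875 m from the base axis. Payload 4.2 kg.
Tool frame: the origin (TCP) lies midway between the tips of the shut fingers; the grasp point (between the pads) lies r.grasp_offset behind it (r.grasp_offset is the distance from the TCP to the grasp point, in m); z points along the fingers, y is the direction in which the jaws open and shut (so a half turn about z gives the same grasp; the last joint's range is limited). The gripper opens to 87 mm and grips with 3 to 60 N. Pads are 19 mm wide; open, the fingers measure 117 mm over their backs; the gripper's body (75 mm by 190 mm) begins 51 mm behind the grasp point.
Start: joints at [-61.559, 22.042, 0.453, 0, -68.411, -14.817], TCP at [0.147, -0.607, 0.223] pointing down, gripper open.
Joint ranges: [-179.83, 179.83], [-69.29, 118.12], [-61.27, 80.66], [-181.25, 117.63], [-171.15, -9.14], [-177.46, 177.46]. Speed limits (degrees/s): [159.86, 159.86, 180, 180, 180, 180].

INTERFACE

Orientations are given as a 3x3 rotation matrix whose columns are the frame's x, y, z axes.
In Python, from station import sense, optics, r gives the robot as it stands. The module is installed in compiled form; this text tells all that it offers.
- The arm moves only by the tool servo_tool, never from a script. Its argument "deltas" is a list of rows, each an object with "slide": the shift along the tool's x, y, z in units of 25 mm (1.0 is 25 mm), a list of three; "spin": the turn about the tool's z in units of 8 degrees (1.0 is 8 degrees). A call has 1 to 10 rows; each row shifts and turns the pose as measured when the row begins, along the tool's axes as they then stand; what a row does not reach is not made up. A row lasts 1/10 s, in which the tool goes at most 50 mm and 8.59 degrees, less where a joint would pass 70% of its speed; a pose out of reach is approached as far as the arm can. A call is refused whole if a number of a shift passes 1 or a number of a turn 1, either way. A call with a gripper value outside its range is refused whole. "gripper" is the closure in counts, from 0 (fully open) to 255 (shut), set as the call begins (left out, the last holds). The fingers move at their own pace and stop on an object; the grip force is fixed at half the most. Time passes only in rows, so rows that do not move let the fingers close. It gives the time, the measured TCP pose, the force and the opening at its end, in the units of the state.
- sense(): the state, without advancing time (a new reading comes with each control period).
- optics.capture(name): name is "scene" or "top"; returns a dict with "frame" (384x512x3 uint8, red, green, blue), "camera_matrix" (3x3 intrinsics, pixels), "k1" (the pictures are not rectified: a ray, as slopes to the right and down, at radius r is drawn at 1 + k1 r^2 times it, then the intrinsics apply), "eye" and "rotation" of the camera in the world. Camera axes: x right, y down, z forward; pixel columns grow to the right and rows downward; lengths in m; the calibration is good to about 2 mm. A picture is of the moment at which its call begins. There is no depth.
- r.finish_job(): hands the job in, once; it reports no verdict.
The state is a dict: "time_s": time; "joints": joint angles; "joint_velocities": joint speeds; "effort": joint torques, N m; "tcp_pos": TCP position; "ee_rot": TCP orientation; "wrist_force": force on the tool from outside, world axes, zero at the start; "moment": the same for the moment, N m; "gripper_width": opening from 0.0 (shut) to 1.0 (fully open).
Only numpy, scipy, OpenCV 4.12 (cv2) and the standard library are available. Lean on these libraries where they do the work, as an engineer would, in place of code of your own. Each camera call takes 0.05 s, during which the arm holds its last target.

TASK

Two identical closed sample crates stand by the low stop bar: with the fingertips, tip up the one on the robot's left first, then the one on its right, each towards the robot on its near bottom edge to about 60 degrees so that its underside shows, and let it down gently each time. One crate has a red stamp underneath: push that one away from the robot until its far edge lies on the green dispatch line, squarely to it, and leave the other crate at its place by the bar. Never lift, topple or drop a crate, and leave the bottle, the jar and the beaker alone.

Things in the scene. Friction and masses are not known exactly. Their poses are not given: they have to be found in the camera images.
- crate_a: one of two crates alike from outside, white, blue lid, no handles: 120 long (x, away from the robot), 140 wide (y), 60 high, weighted base, 0.3 to 0.65 kg, balances on its near bottom edge at about 72 degrees. Near face 3 to 10 mm from the stop bar, within 4 degrees of parallel. Origin: centre of the underside, z up. The stamped one may stand left or right
- crate_b: one of two crates alike from outside, white, blue lid, no handles: 120 long (x, away from the robot), 140 wide (y), 60 high, weighted base, 0.3 to 0.65 kg, balances on its near bottom edge at about 72 degrees. Near face 3 to 10 mm from the stop bar, within 4 degrees of parallel. Origin: centre of the underside, z up. The stamped one may stand left or right
- crate_a_heel (a point): middle of the near (robot-side) bottom edge of crate_a (60 mm before its origin along its x)
- crate_a_toe (a point): middle of the far bottom edge of crate_a (60 mm beyond its origin along its x)
- crate_b_heel (a point): middle of the near (robot-side) bottom edge of crate_b (60 mm before its origin along its x)
- crate_b_toe (a point): middle of the far bottom edge of crate_b (60 mm beyond its origin along its x)
- stamp (a point): centre of the flat red round stamp, 100 mm across, in the middle of the underside of the one stamped crate (it coincides with the origin of that crate; the other underside is plain white). Out of sight until that crate is tipped; at about 60 degrees it can be seen from beyond the table's far side
- stop_bar: fixed low aluminium bar, 7 high, 20 wide (x), 560 long (y), with a flat black mat before it. Origin: middle of the bar's far face, at the work surface; x points away from the robot across the mat, y along the bar. Crates pulled towards the robot come to rest against its plane x = 0 and tip there; the near bottom edge then creeps out by about 7 mm x tan(angle)
- dispatch_line: green tape on the work surface, 25 wide (x), 760 long (y), flat, nothing to feel. Origin: its centre; x points away from the robot across the tape, y along it
- bottle: loose clear bottle with blue cap, 48 across, 120 high, standing between the two crates' paths; origin at the centre of its underside. Leave alone
- jar: loose amber jar with yellow lid, 52 across, 70 high, off to the robot's left; origin at the centre of its underside. Leave alone
- beaker: loose white open beaker, 60 across, 75 high, off to the robot's right; origin at the centre of its underside. Leave alone
Not all that is in view belongs to the job. Leave any yellow look-alike of the crate_a alone.

How it is judged (in metres and radians):
On the way, in this order (a step that is already met when the one before it is completed fails the run):
1. the crate on the robot's left is tipped up by at least 55 degrees (((world y of crate_a above 0 m and angle between crate_a's own z axis and vertical above 0.96 rad) or (world y of crate_b above 0 m and angle between crate_b's own z axis and vertical above 0.96 rad))), for 0.2 s.
2. it is set down flat again (angle between each of crate_a, crate_b's own z axis and vertical below 0.06 rad), for 0.1 s.
3. the crate on the robot's right is tipped up by at least 55 degrees (((world y of crate_a below 0 m and angle between crate_a's own z axis and vertical above 0.96 rad) or (world y of crate_b below 0 m and angle between crate_b's own z axis and vertical above 0.96 rad))), for 0.2 s.
4. it is set down flat again (all of step 2), for 0.1 s.
5. the stamped crate's far edge lies on the dispatch line (x of crate_a_toe in the frame of dispatch_line between -0.016 and 0.016 m and y of crate_a_toe in the frame of dispatch_line between -0.36 and 0.36 m and angle between the x axis of crate_a and the x axis of dispatch_line, either way round below 0.17 rad and angle between crate_a's own z axis and vertical below 0.05 rad), for 0.1 s.
At the end, for the whole second after the job is handed in: The stamped crate lies flat and at rest with the middle of its far bottom edge on the green tape (within 16 mm of its centre line) and square to it within about 10 degrees; the other crate lies flat within 45 mm of where it started; bottle, jar and beaker stand (all of step 5 and linear speed of crate_a below 0.01 m/s and distance of crate_b from where it was at the start of the episode below 0.045 m and angle between crate_b's own z axis and vertical below 0.05 rad and angle between each of bottle, jar, beaker's own z axis and vertical below 0.1 rad); the robot touches nothing.
It fails at once if a crate is lifted: its near and far bottom edges are both more than 30 mm up (height (world z) of each of crate_a_heel, crate_a_toe above 0.03 m or height (world z) of each of crate_b_heel, crate_b_toe above 0.03 m).
It fails at once if a crate is toppled past 80 degrees (angle between any of crate_a, crate_b's own z axis and vertical above 1.4 rad).
It fails at once if a crate is dropped: it turns faster than 5 rad/s (angular speed of any of crate_a, crate_b above 5 rad/s).
It fails at once if the crate without a stamp is pushed away: while flat, it is more than 60 mm from its start (angle between crate_b's own z axis and vertical below 0.06 rad and distance of crate_b from where it was at the start of the episode above 0.06 m).
It fails at once if the bottle, jar or beaker is disturbed (moved more than 30 mm) (distance of any of bottle, jar, beaker from where it was at the start of the episode above 0.03 m).
It also fails if it takes over 72 s, if anything falls off the work surface, if the arm or the gripper's body presses on something with over 40 N, if the wrist force passes 120 N, or if a joint passes its speed limit or range.

## Working session

There is one attempt and no reset: what is moved stays moved. The work goes in short steps, Python scripts to look and compute and a tool call to move; the robot and the scene stay as the last step left them, time stands still between calls to the robot, and variables do not carry over. Pictures are saved under pics/ and viewed, and the job is handed in when it is done.

Besides the shell and the picture viewer there is one more tool, called after "Emit:" as a command line: name --argument value ..., lists and objects as JSON in quotes. servo_tool: Moves the arm, as the interface text tells. Its arguments: {"type":"object","properties":{"deltas":{"type":"array"},"gripper":{"type":"number"}},"required":["deltas"]}

```bash
mkdir -p pics; ls; cat > h.py <<'E'
import numpy as np, cv2
from station import sense, optics, r
def cap(n,fn=None):
    d=optics.capture(n)
    if fn: cv2.imwrite('pics/'+fn,cv2.cvtColor(d['frame'],cv2.COLOR_RGB2BGR))
    return d
def ray(d,uv):
    K=np.array(d['camera_matrix'],float);k=float(d['k1'])
    p=cv2.undistortPoints(np.array(uv,float).reshape(-1,1,2),K,np.array([k,0,0,0,0]),None,None).reshape(-1,2)
    v=np.c_[p,np.ones(len(p))]@np.array(d['rotation']).T
    return np.array(d['eye']),v
def onz(d,uv,z):
    e,v=ray(d,uv); return e+v*((z-e[2])/v[:,2])[:,None]
def tri(d1,u1,d2,u2):
    e1,v1=ray(d1,[u1]);e2,v2=ray(d2,[u2]);v1=v1[0];v2=v2[0]
    s=np.linalg.lstsq(np.c_[v1,-v2],e2-e1,rcond=None)[0]
    a=e1+s[0]*v1;b=e2+s[1]*v2
    return (a+b)/2,np.linalg.norm(a-b)
E
python3 - <<'E'
from h import *
np.set_printoptions(precision=4,suppress=True)
print({k:v for k,v in sense().items()}, r.grasp_offset)
for n in('scene','top'):
    d=cap(n,n+'0.png'); print(n,d['eye'],d['rotation'],d['camera_matrix'],d['k1'])
E
```

```text
pics
{'time_s': 0.0, 'joints': array([-61.5591,  22.0912,   0.3804,  -0.0282, -68.4124, -14.8168]), 'joint_velocities': array([ 0.0422,  0.0728, -0.0001, -0.1025,  0.0094,  0.0986]), 'effort': array([  0.0006, -39.0668,  18.7401,   4.2198,   0.0109,  -0.0002]), 'tcp_pos': array([ 0.1471, -0.6068,  0.2215]), 'ee_rot': array([[-0.9719, -0.2354, -0.0006],
       [-0.2354,  0.9719,  0.0021],
       [ 0.0001,  0.0022, -1.    ]]), 'wrist_force': array([ 0.254 , -0.5166, -0.3507]), 'moment': array([-0.003 ,  0.0122,  0.0486]), 'gripper_width': 0.9996633727553567} 0.0187
scene [0.841  0.6109 1.1796] [[-0.8535  0.4468 -0.2683]
 [ 0.521   0.7171 -0.463 ]
 [-0.0144 -0.5349 -0.8448]] [[461.1217   0.     255.1204]
 [  0.     461.1217 193.1685]
 [  0.       0.       1.    ]] 0.022031654521743056
top [ 0.3708 -0.0263  1.308 ] [[-0.0056 -0.9979  0.0644]
 [-0.9999  0.005  -0.009 ]
 [ 0.0086 -0.0644 -0.9979]] [[374.1174   0.     252.6081]
 [  0.     374.1174 188.1285]
 [  0.       0.       1.    ]] -0.012353141421330807
```

View pics/scene0.png

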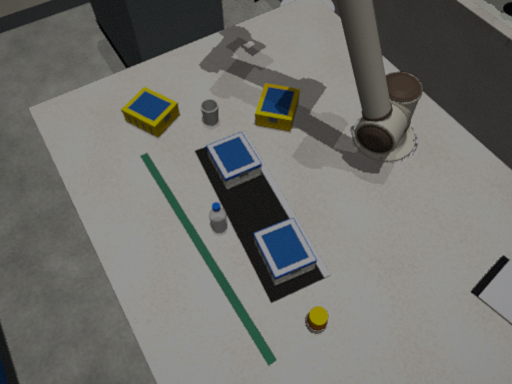

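View pics/top0.png

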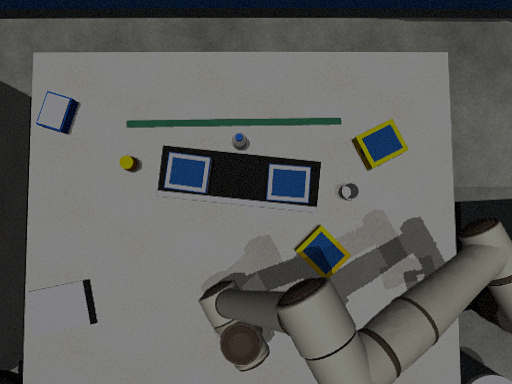

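```bash
python3 - <<'E'
import cv2
a=cv2.imread('pics/top0.png');b=cv2.imread('pics/scene0.png')
cv2.imwrite('pics/topc.png',cv2.resize(a[105:225,110:370],None,fx=3,fy=3,interpolation=cv2.INTER_CUBIC))
cv2.imwrite('pics/scenec.png',cv2.resize(b[120:310,180:340],None,fx=3,fy=3,interpolation=cv2.INTER_CUBIC))
E
```

```text
(no output)
```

View pics/topc.png

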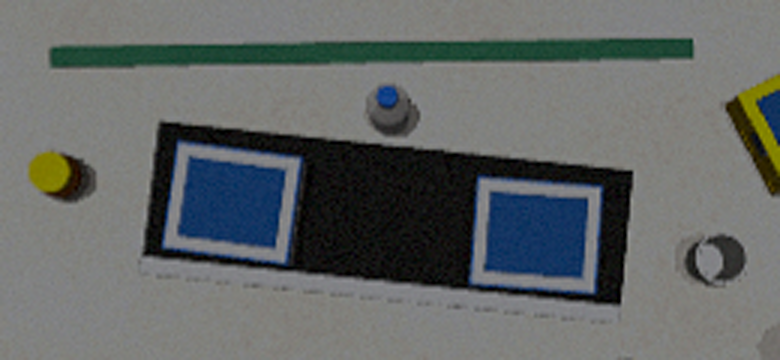

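View pics/scenec.png

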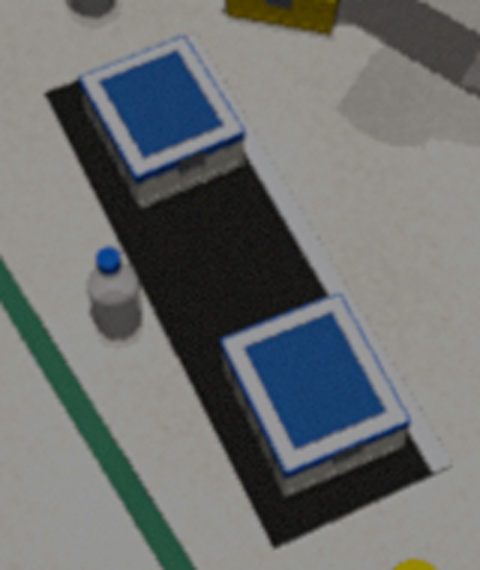

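```bash
cat > m.py <<'E'
from h import *
def quad(mask,minA):
    cs,_=cv2.findContours(mask,cv2.RETR_EXTERNAL,cv2.CHAIN_APPROX_NONE)
    out=[]
    for c in cs:
        if cv2.contourArea(c)<minA: continue
        h=cv2.convexHull(c); 
        for e in np.arange(1,12,.5):
            q=cv2.approxPolyDP(h,e,True)
            if len(q)<=4: break
        if len(q)!=4: continue
        # refine: fit lines to hull/contour points near each side
        q=q[:,0].astype(float); c2=c[:,0].astype(float); L=[]
        for i in range(4):
            a,b=q[i],q[(i+1)%4]; t=(b-a)/np.linalg.norm(b-a); n=np.array([-t[1],t[0]])
            s=(c2-a)@t; dd=abs((c2-a)@n); l=np.linalg.norm(b-a)
            p=c2[(dd<2.5)&(s>.12*l)&(s<.88*l)]
            L.append(cv2.fitLine(p.astype(np.float32),cv2.DIST_HUBER,0,.01,.01).ravel())
        qq=[]
        for i in range(4):
            v1,v2=L[i-1],L[i]
            s=np.linalg.solve(np.c_[v1[:2],-v2[:2]],v2[2:]-v1[2:]); qq.append(v1[2:]+s[0]*v1[:2])
        out.append((cv2.contourArea(c),np.array(qq)))
    return out
def blue(d):
    hsv=cv2.cvtColor(d['frame'],cv2.COLOR_RGB2HSV)
    m=cv2.inRange(hsv,(100,120,50),(125,255,255))
    return cv2.morphologyEx(m,cv2.MORPH_OPEN,np.ones((3,3),np.uint8))
E
python3 - <<'E'
from m import *
np.set_printoptions(precision=4,suppress=True)
D={n:cap(n) for n in('scene','top')}
Q={}
for n,d in D.items():
    Q[n]=[]
    for A,q in quad(blue(d),300):
        P=onz(d,q,.06); c=P.mean(0); print(n,A,q.mean(0),c)
        if abs(c[0]-.42)<.12 and abs(c[1])<.3: Q[n].append((c,q,P))
    Q[n].sort(key=lambda t:-t[0][1])
for a,b in zip(Q['scene'],Q['top']):
    print('crate')
    pa=[];
    for u,P in zip(b[1],b[2]):
        j=np.argmin(np.linalg.norm(a[2]-P,axis=1)); X,e=tri(D['scene'],a[1][j],D['top'],u); print(X,e,P); pa.append(X)
    pa=np.array(pa); print('mean',pa.mean(0)); s=[np.linalg.norm(pa[i]-pa[i-1]) for i in range(4)]; print('sides',s)
    pb=b[2]
    for i in range(4):
        v=pb[(i+1)%4]-pb[i]; print(np.degrees(np.arctan2(v[1],v[0])),np.linalg.norm(v))
# green, mat, bar
d=D['top']
for n,d in D.items():
    hsv=cv2.cvtColor(d['frame'],cv2.COLOR_RGB2HSV)
    g=cv2.inRange(hsv,(65,90,40),(95,255,255))
    c=max(cv2.findContours(g,0,1)[0],key=cv2.contourArea); (cc,wh,an)=cv2.minAreaRect(c)
    bx=cv2.boxPoints(((cc,wh,an))); P=onz(d,bx,0); print(n,'green',P[:,:2].tolist(),P.mean(0))
    for A,q in quad(g,100): P=onz(d,q,0); print(P[:,:2], P.mean(0))
    m=cv2.inRange(d['frame'],(0,0,0),(38,38,38))
    sub=np.zeros_like(m)
    if n=='top': sub[140:215,150:330]=255
    else: sub[120:310,180:340]=255
    for A,q in quad(m&sub,2000): print('mat',q,onz(d,q,0)[:,:2])
E
```

```text
scene 1099.0 [284.2162 246.284 ] [0.5065 0.181  0.06  ]
scene 730.5 [233.1952 154.1625] [ 0.4685 -0.1585  0.06  ]
scene 578.0 [149.  105.5] [ 0.6031 -0.4772  0.06  ]
scene 395.5 [274.9293 100.3434] [ 0.2415 -0.2773  0.06  ]
top 536.5 [325.2435 250.3028] [ 0.2436 -0.2772  0.06  ]
top 787.0 [288.3794 182.8999] [ 0.4684 -0.1574  0.06  ]
top 783.0 [187.0551 172.0353] [0.5066 0.1817 0.06  ]
top 753.5 [381.824  142.7925] [ 0.6031 -0.4759  0.06  ]
crate
[0.5556 0.2272 0.0609] 0.0004150351670842422 [0.5559 0.2273 0.06  ]
[0.5405 0.1237 0.0587] 0.0005833257718193591 [0.5401 0.1237 0.06  ]
[0.4573 0.1355 0.0598] 0.0008463345546179221 [0.457  0.1357 0.06  ]
[0.4732 0.239  0.0643] 0.000599687056808515 [0.4733 0.2401 0.06  ]
mean [0.5067 0.1814 0.0609]
sides [np.float64(0.08339984758301118), np.float64(0.10463733726924522), np.float64(0.08400151697541301), np.float64(0.10487033490444919)]
-98.71158005834273 0.10476359267762686
171.79268848747813 0.08396593880877748
81.12945545662888 0.10570551148453458
-8.850266394728148 0.08366965726410162
crate
[ 0.5146 -0.1085  0.0626] 0.0028653780651207374 [ 
[... 808 characters left out ...]
4]
 [ 0.6768  0.4032]
 [ 0.6961  0.404 ]] [0.69   0.0289 0.    ]
mat [[210.6835 180.7328]
 [191.5424  50.3162]
 [321.1101 277.66  ]
 [271.3907 300.8246]] [[ 0.5591 -0.1468]
 [ 0.3378 -0.7057]
 [ 0.4558  0.2897]
 [ 0.6048  0.2736]]
top green [[0.6986904500455122, 0.40568802254544645], [0.7058927326109572, -0.3504149532610573], [0.6835422581119095, -0.350215823507835], [0.6764546175447306, 0.4050156438699582]] [0.6911 0.0275 0.    ]
[[ 0.7019 -0.3504]
 [ 0.6842 -0.35  ]
 [ 0.6794  0.4051]
 [ 0.6981  0.4054]] [0.6909 0.0275 0.    ]
mat [[163.7831 145.8717]
 [319.7491 162.197 ]
 [316.1517 205.1986]
 [158.3422 189.0598]] [[ 0.6061  0.2742]
 [ 0.5457 -0.2754]
 [ 0.3942 -0.2601]
 [ 0.4536  0.2917]]
```

Emit:
servo_tool --deltas '[{"slide": [0, 0, 0], "spin": 0.82}, {"slide": [0, 0, 0], "spin": 0.82}, {"slide": [0, 0, 0], "spin": 0.82}, {"slide": [0, 0, 0], "spin": 0}]' --gripper 0

```text
time_s: 0.6
tcp_pos: [0.147, -0.6064, 0.2205]
ee_rot: [[-0.993, 0.118, -0.001], [0.118, 0.993, 0.004], [0.002, 0.004, -1.0]]
wrist_force: [0.1, -0.5, 0.5]
gripper_width: 1.001
```

```bash
cat > g.py <<'E'
import sys
from h import *
np.set_printoptions(precision=4,suppress=True)
def bs(p,a=np.radians(-6.15)):
    return np.array([np.cos(a)*p[0]+np.sin(a)*p[1],-np.sin(a)*p[0]+np.cos(a)*p[1]])
def st(tgt=None,a=-6.15):
    s=sense();R=np.array(s['ee_rot']);p=np.array(s['tcp_pos'])
    yaw=np.degrees(np.arctan2(-R[0,1],R[1,1]))
    print('t %.2f p'%s['time_s'],p,'s,t',bs(p),'yaw %.2f'%yaw,'tilt %.2f'%np.degrees(np.arccos(-R[2,2])),'F',s['wrist_force'],'w %.2f'%s['gripper_width'],'j',np.round(s['joints'],0))
    if tgt is not None: print('units',(R.T@(np.array(tgt)-p))/.025,'spin units',(yaw-a)/8)
if __name__=='__main__':
    v=[float(x) for x in sys.argv[1:]]
    st(v[:3] if v else None, v[3] if len(v)>3 else -6.15)
E
python3 - <<'E'
from m import *
D={n:cap(n) for n in('scene','top')}
for n,d in D.items():
    hsv=cv2.cvtColor(d['frame'],cv2.COLOR_RGB2HSV)
    box=dict(top=[(115,155,105,150,'jar'),(125,160,225,255,'bottle'),(175,205,330,365,'beaker')],scene=[(300,340,300,335,'jar'),(195,240,205,232,'bottle'),(95,130,195,225,'beaker')])[n]
    for a,b,c,e,nm in box:
        s=hsv[a:b,c:e]
        if nm=='jar': m=cv2.inRange(s,(22,120,80),(35,255,255));z=.07
        elif nm=='bottle': m=cv2.inRange(s,(95,120,50),(125,255,255));z=.12
        else: m=cv2.inRange(d['frame'][a:b,c:e],(0,0,0),(85,85,85)); z=.07
        ys,xs=np.nonzero(m); u=(xs.mean()+c,ys.mean()+a); print(n,nm,m.sum()//255,u,onz(d,[u],z)[0])
E
python3 g.py .602 .1705 .22
```

```text
scene jar 287 (np.float64(318.10452961672473), np.float64(315.69686411149826)) [0.54226414 0.38441179 0.07      ]
scene bottle 55 (np.float64(215.6727272727273), np.float64(206.36363636363637)) [0.61580783 0.01004756 0.12      ]
scene beaker 306 (np.float64(209.69607843137254), np.float64(112.72875816993464)) [ 0.45318341 -0.33464667  0.07      ]
top jar 0 (np.float64(nan), np.float64(nan)) [nan nan nan]
top bottle 39 (np.float64(238.69230769230768), np.float64(136.84615384615384)) [0.61269482 0.00677417 0.12      ]
top beaker 164 (np.float64(349.0182926829268), np.float64(190.77439024390245)) [ 0.4402837  -0.35792788  0.07      ]
t 0.70 p [ 0.147  -0.6064  0.2206] s,t [ 0.2111 -0.5872] yaw -6.65 tilt 0.22 F [-0.2672  0.4559  0.4904] w 1.00 j [-62.  22.   0.  -0. -68. -35.]
units [-14.4777  32.976    0.1173] spin units -0.06266839910789501<stdin>:11: RuntimeWarning: Mean of empty slice.
  ret = ret.dtype.type(ret / rcount)
```

Emit:
servo_tool --deltas '[{"slide": [-0.7, 1, 0], "spin": -0.06}, {"slide": [-0.7, 1, 0], "spin": 0}, {"slide": [-0.7, 1, 0], "spin": 0}, {"slide": [-0.7, 1, 0], "spin": 0}, {"slide": [-0.7, 1, 0], "spin": 0}, {"slide": [-0.7, 1, 0], "spin": 0}, {"slide": [-0.7, 1, 0], "spin": 0}, {"slide": [-0.7, 1, 0], "spin": 0}, {"slide": [-0.7, 1, 0], "spin": 0}, {"slide": [-0.7, 1, 0], "spin": 0}]'

```text
time_s: 1.7
tcp_pos: [0.3508, -0.3693, 0.2204]
ee_rot: [[-0.996, 0.092, -0.0], [0.092, 0.996, 0.003], [0.001, 0.003, -1.0]]
wrist_force: [0.0, -1.1, -0.4]
gripper_width: 1.002
```

```bash
python3 g.py .602 .1705 .22
```

```text
t 1.70 p [ 0.3508 -0.3693  0.2204] s,t [ 0.3884 -0.3296] yaw -5.26 tilt 0.15 F [ 0.0429 -1.0779 -0.4446] w 1.00 j [-28.  11. -16.  -0. -64. -67.]
units [-8.0254 22.4218  0.0704] spin units 0.11146971993034349
```

Emit:
servo_tool --deltas '[{"slide": [-0.4, 1, 0], "spin": 0.1}, {"slide": [-0.4, 1, 0], "spin": 0}, {"slide": [-0.4, 1, 0], "spin": 0}, {"slide": [-0.4, 1, 0], "spin": 0}, {"slide": [-0.4, 1, 0], "spin": 0}, {"slide": [-0.4, 1, 0], "spin": 0}, {"slide": [-0.4, 1, 0], "spin": 0}, {"slide": [-0.4, 1, 0], "spin": 0}, {"slide": [-0.4, 1, 0], "spin": 0}, {"slide": [-0.4, 1, 0], "spin": 0}]'

```text
time_s: 2.7
tcp_pos: [0.4792, -0.119, 0.2229]
ee_rot: [[-0.997, 0.082, 0.004], [0.082, 0.997, 0.001], [-0.004, 0.002, -1.0]]
wrist_force: [0.6, -0.3, -0.4]
gripper_width: 0.999
```

Emit:
servo_tool --deltas '[{"slide": [-0.4, 1, 0], "spin": 0.1}, {"slide": [-0.4, 1, 0], "spin": 0}, {"slide": [-0.4, 1, 0], "spin": 0}, {"slide": [-0.4, 1, 0], "spin": 0}, {"slide": [-0.4, 1, 0], "spin": 0}, {"slide": [-0.4, 1, 0], "spin": 0}, {"slide": [-0.4, 1, 0], "spin": 0}, {"slide": [-0.4, 1, 0], "spin": 0}, {"slide": [-0.4, 1, 0], "spin": 0}, {"slide": [-0.4, 1, 0], "spin": 0}]'

```text
time_s: 3.7
tcp_pos: [0.6037, 0.133, 0.2254]
ee_rot: [[-0.997, 0.072, 0.007], [0.072, 0.997, 0.002], [-0.007, 0.002, -1.0]]
wrist_force: [0.9, 0.8, -0.4]
gripper_width: 0.997
```

```bash
python3 g.py .602 .1705 .22
```

```text
t 3.70 p [0.6037 0.133  0.2254] s,t [0.586  0.1969] yaw -4.12 tilt 0.43 F [ 0.9227  0.753  -0.4147] w 1.00 j [  27.   21.   -1.    0.  -68. -122.]
units [0.1785 1.492  0.2171] spin units 0.25415783949845216
```

Emit:
servo_tool --deltas '[{"slide": [0.1, 0.75, 0.5], "spin": 0.25}, {"slide": [0.1, 0.75, 1], "spin": 0}, {"slide": [0, 0, 1], "spin": 0}, {"slide": [0, 0, 1], "spin": 0}, {"slide": [0, 0, 1], "spin": 0}, {"slide": [0, 0, 0], "spin": 0}]'

```text
time_s: 4.3
tcp_pos: [0.6056, 0.1775, 0.1096]
ee_rot: [[-0.996, 0.09, 0.011], [0.09, 0.996, 0.003], [-0.011, 0.005, -1.0]]
wrist_force: [-0.5, -0.2, -0.5]
gripper_width: 0.997
```

```bash
python3 g.py .602 .1705 .042; python3 -c "
from h import *
cap('scene','s1.png');cap('top','t1.png')"
```

```text
t 4.30 p [0.6056 0.1775 0.1096] s,t [0.5831 0.2414] yaw -5.17 tilt 0.69 F [-0.4849 -0.1781 -0.4799] w 1.00 j [  31.   28.   -8.    0.  -54. -126.]
units [ 0.15   -0.3059  2.7009] spin units 0.12220730421373771
```

View pics/s1.png

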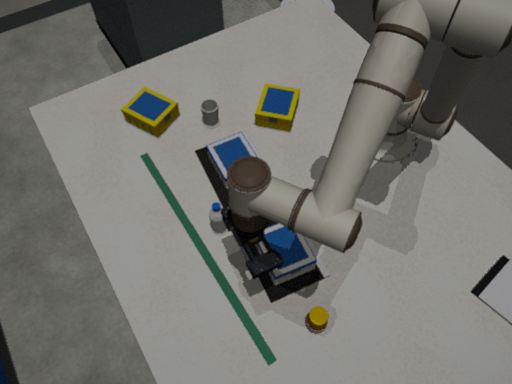

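View pics/t1.png

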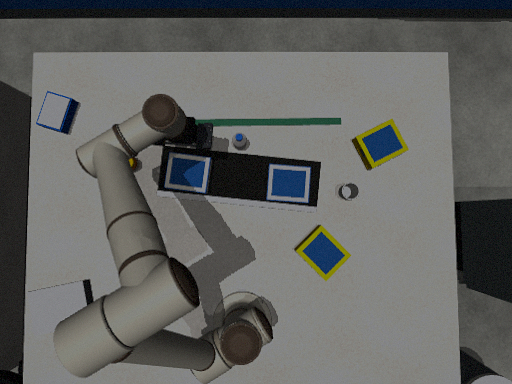

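Emit:
servo_tool --deltas '[{"slide": [0.05, -0.3, 0.9], "spin": 0.12}, {"slide": [0, 0, 0.9], "spin": 0}, {"slide": [0, 0, 0.8], "spin": 0}, {"slide": [0, 0, 0], "spin": 0}, {"slide": [0, 0, 0], "spin": 0}]'

```text
time_s: 4.9
tcp_pos: [0.6158, 0.1742, 0.0591]
ee_rot: [[-0.994, 0.102, 0.039], [0.102, 0.995, 0.014], [-0.037, 0.018, -0.999]]
wrist_force: [0.2, 0.0, -0.2]
gripper_width: 1.0
```

```bash
python3 g.py .602 .1705 .042
```

```text
t 4.90 p [0.6158 0.1742 0.0591] s,t [0.5935 0.2392] yaw -5.83 tilt 2.37 F [ 0.2283  0.0241 -0.153 ] w 1.00 j [  30.   31.  -11.    1.  -46. -127.]
units [ 0.5572 -0.215   0.6614] spin units 0.03943857166867948
```

Emit:
servo_tool --deltas '[{"slide": [0.15, -0.05, 0.25], "spin": 0.04}, {"slide": [0.1, -0.05, 0.25], "spin": 0}, {"slide": [0.1, 0, 0.25], "spin": 0}, {"slide": [0, 0, 0], "spin": 0}]'

```text
time_s: 5.3
tcp_pos: [0.6093, 0.174, 0.0438]
ee_rot: [[-0.993, 0.107, 0.046], [0.108, 0.994, 0.018], [-0.044, 0.023, -0.999]]
wrist_force: [-0.7, -0.7, -0.6]
gripper_width: 1.002
```

```bash
python3 g.py .602 .1705 .042
```

```text
t 5.30 p [0.6093 0.174  0.0438] s,t [0.5872 0.2383] yaw -6.12 tilt 2.85 F [-0.672  -0.6703 -0.6301] w 1.00 j [  31.   31.  -13.    1.  -43. -127.]
units [ 0.2782 -0.1732  0.0539] spin units 0.0037745171620106044
```

Emit:
servo_tool --deltas '[{"slide": [0.3, -0.05, 0], "spin": 0}, {"slide": [0.3, -0.05, 0], "spin": 0}, {"slide": [0.3, -0.05, 0], "spin": 0}, {"slide": [0.3, 0, 0], "spin": 0}]'

```text
time_s: 5.7
tcp_pos: [0.5776, 0.1736, 0.0425]
ee_rot: [[-0.993, 0.107, 0.048], [0.108, 0.994, 0.018], [-0.046, 0.023, -0.999]]
wrist_force: [2.1, 2.1, -0.1]
gripper_width: 1.0
```

```bash
python3 g.py .602 .1705 .042
```

```text
t 5.70 p [0.5776 0.1736 0.0425] s,t [0.5557 0.2345] yaw -6.13 tilt 2.94 F [ 2.0964  2.0888 -0.1345] w 1.00 j [  32.   29.  -18.    1.  -40. -129.]
units [-0.9806 -0.0192  0.0649] spin units 0.002666044338386686
```

Emit:
servo_tool --deltas '[{"slide": [0.1, 0, 0], "spin": 0}, {"slide": [0.1, 0, 0], "spin": 0}, {"slide": [0.08, 0, 0], "spin": 0}]'

```text
time_s: 6.0
tcp_pos: [0.5704, 0.1751, 0.043]
ee_rot: [[-0.993, 0.105, 0.051], [0.106, 0.994, 0.02], [-0.048, 0.025, -0.999]]
wrist_force: [1.2, -0.6, -0.9]
gripper_width: 1.004
```

```bash
python3 g.py .602 .1705 .042
```

```text
t 6.00 p [0.5704 0.1751 0.043 ] s,t [0.5483 0.2352] yaw -6.04 tilt 3.12 F [ 1.1628 -0.5511 -0.9098] w 1.00 j [  33.   28.  -19.    1.  -40. -130.]
units [-1.2749 -0.0523  0.1005] spin units 0.013496837676615248
```

Emit:
servo_tool --deltas '[{"slide": [0.08, 0, 0], "spin": 0}, {"slide": [0.08, 0, 0], "spin": 0}]'

```text
time_s: 6.2
tcp_pos: [0.5694, 0.1756, 0.0443]
ee_rot: [[-0.993, 0.104, 0.057], [0.105, 0.994, 0.02], [-0.054, 0.026, -0.998]]
wrist_force: [6.1, -4.1, 0.6]
gripper_width: 0.998
```

```bash
python3 g.py .602 .1705 .042
```

```text
t 6.20 p [0.5694 0.1756 0.0443] s,t [0.5473 0.2356] yaw -5.95 tilt 3.46 F [ 6.0808 -4.0955  0.5964] w 1.00 j [  33.   28.  -19.    1.  -39. -130.]
units [-1.3127 -0.0691  0.1612] spin units 0.025171799321066834
```

Emit:
servo_tool --deltas '[{"slide": [0.14, 0, -0.15], "spin": 0.02}, {"slide": [0.14, 0, -0.25], "spin": 0}, {"slide": [0.12, 0, -0.28], "spin": 0}]'

```text
time_s: 6.5
tcp_pos: [0.5617, 0.1759, 0.062]
ee_rot: [[-0.992, 0.106, 0.062], [0.107, 0.994, 0.021], [-0.06, 0.027, -0.998]]
wrist_force: [1.8, 0.4, -0.7]
gripper_width: 1.001
```

```bash
cat > p.py <<'E'
from g import *
from scipy.optimize import fsolve
import sys
s0,z0=float(sys.argv[1]),float(sys.argv[2])
def pos(th,h=z0):
    return s0-.12+.007*np.tan(th)+.12*np.cos(th)-h*np.sin(th), .12*np.sin(th)+h*np.cos(th)
s=sense();p=np.array(s['tcp_pos']);q=bs(p);st()
X=q[0]-s0+.12; Z=p[2]
sol=fsolve(lambda v:[pos(v[0],v[1])[0]-q[0],pos(v[0],v[1])[1]-Z],[.3,z0]);print('implied th %.1f h %.4f'%(np.degrees(sol[0]),sol[1]))
R=np.array(s['ee_rot']);n=np.array([np.cos(np.radians(-6.15)),np.sin(np.radians(-6.15)),0])
a=np.degrees(sol[0])
for th in [float(x) for x in sys.argv[3:]]:
    S,Zt=pos(np.radians(th)); d=R.T@(n*(S-q[0])+np.array([0,0,Zt-Z]))/.025
    print('to',th,'units',d)
E
python3 p.py .547 .044 10 20 30;  python3 -c "
from h import *
cap('scene','s2.png')"
```

```text
t 6.50 p [0.5617 0.1759 0.062 ] s,t [0.5396 0.235 ] yaw -6.07 tilt 3.77 F [ 1.7589  0.3955 -0.7153] w 1.00 j [  34.   26.  -20.    2.  -40. -131.]
implied th 9.3 h 0.0432
to 10.0 units [ 0.0284  0.0024 -0.0903]
to 20.0 units [ 0.4443  0.0228 -0.8451]
to 30.0 units [ 0.9775  0.0406 -1.5066]
```

View pics/s2.png

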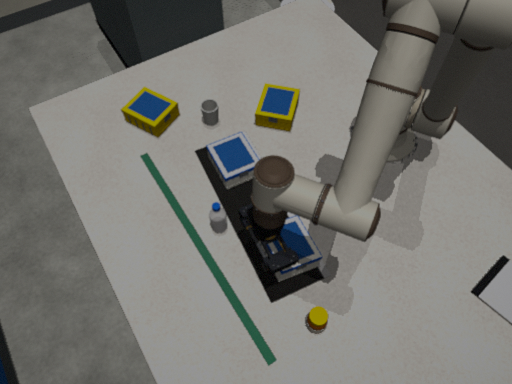

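```bash
python3 -c "
from h import *
a=cv2.imread('pics/s2.png');cv2.imwrite('pics/s2c.png',cv2.resize(a[190:310,220:350],None,fx=5,fy=5,interpolation=cv2.INTER_CUBIC))
cap('top','t2.png')
a=cv2.imread('pics/t2.png');cv2.imwrite('pics/t2c.png',cv2.resize(a[110:220,140:260],None,fx=5,fy=5,interpolation=cv2.INTER_CUBIC))"
```

```text
(no output)
```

View pics/s2c.png

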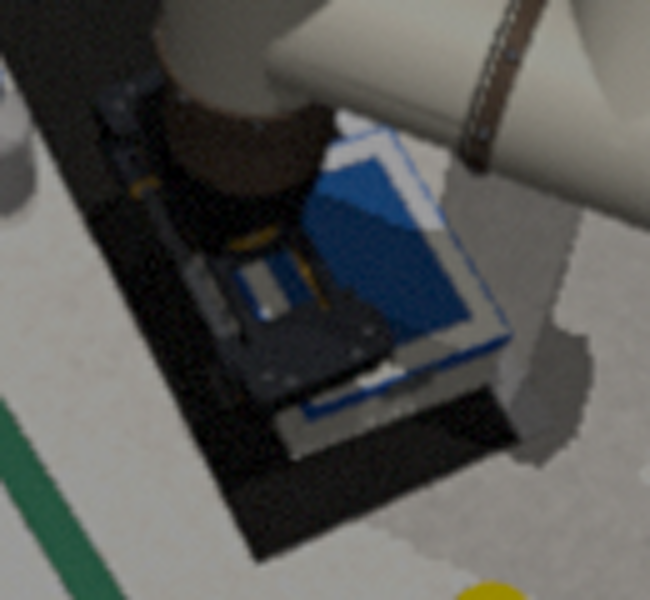

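View pics/t2c.png

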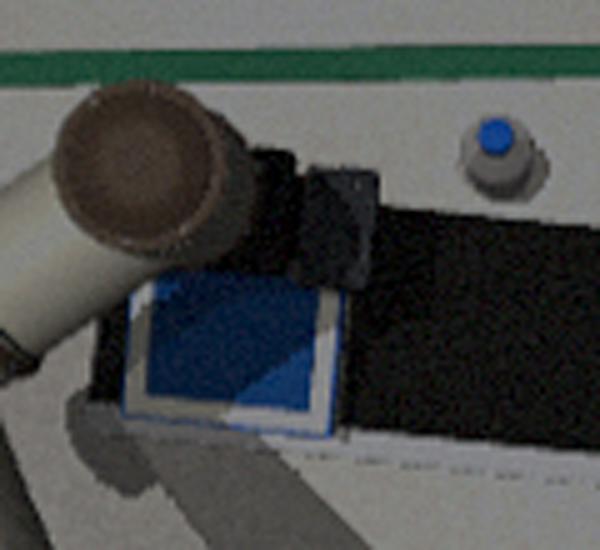

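```bash
python3 -c "
from g import *
d=cap('top')
for u in [(165,193),(206.4,197.2)]:
    print(bs(onz(d,[u],.06)[0]))
d=cap('scene')
L=lambda x,y:(220+x/5,190+y/5)
# lid outer corners
for nm,u in [('near-left lid',L(513,338)),('near-right lid',L(388,128)),('far-left lid',L(303,412))]:
  for z in (.06,.07,.08): print(nm,z,bs(onz(d,[u],z)[0]))
for z in (0,.01,.02): print('far bottom left',z,bs(onz(d,[L(292,460)],z)[0]))
st()"
```

```text
[0.4067 0.3001]
[0.4069 0.1613]
near-left lid 0.06 [0.4086 0.3081]
near-left lid 0.07 [0.4118 0.3116]
near-left lid 0.08 [0.415  0.3151]
near-right lid 0.06 [0.4079 0.1676]
near-right lid 0.07 [0.4112 0.1723]
near-right lid 0.08 [0.4144 0.1771]
far-left lid 0.06 [0.527  0.2975]
far-left lid 0.07 [0.5292 0.3011]
far-left lid 0.08 [0.5314 0.3047]
far bottom left 0 [0.5318 0.2981]
far bottom left 0.01 [0.5339 0.3015]
far bottom left 0.02 [0.5359 0.3049]
t 6.70 p [0.562  0.1762 0.0622] s,t [0.5399 0.2354] yaw -6.03 tilt 3.84 F [ 2.901  -2.1299  0.4452] w 1.00 j [  34.   26.  -20.    2.  -40. -131.]
```

Emit:
servo_tool --deltas '[{"slide": [0.15, 0, -0.27], "spin": 0}, {"slide": [0.15, 0, -0.27], "spin": 0}, {"slide": [0.15, 0, -0.27], "spin": 0}, {"slide": [0.18, 0, -0.23], "spin": 0}, {"slide": [0.18, 0, -0.22], "spin": 0}, {"slide": [0.18, 0, -0.22], "spin": 0}]'

```text
time_s: 7.3
tcp_pos: [0.5347, 0.1789, 0.0994]
ee_rot: [[-0.992, 0.103, 0.065], [0.105, 0.994, 0.021], [-0.063, 0.028, -0.998]]
wrist_force: [1.5, -0.1, -0.2]
gripper_width: 0.996
```

```bash
python3 p.py .547 .044 30 40 50
```

```text
t 7.30 p [0.5347 0.1789 0.0994] s,t [0.5124 0.2351] yaw -5.94 tilt 3.94 F [ 1.4685 -0.0786 -0.1785] w 1.00 j [  36.   21.  -21.    2.  -44. -133.]
implied th 29.7 h 0.0459
to 30.0 units [-0.018  -0.0015  0.0516]
to 40.0 units [ 0.6067  0.0153 -0.4978]
to 50.0 units [ 1.2917  0.0285 -0.916 ]
```

Emit:
servo_tool --deltas '[{"slide": [0.21, 0, -0.16], "spin": 0}, {"slide": [0.21, 0, -0.16], "spin": 0}, {"slide": [0.21, 0, -0.15], "spin": 0}, {"slide": [0.23, 0, -0.13], "spin": 0}, {"slide": [0.23, 0, -0.13], "spin": 0}]'

```text
time_s: 7.8
tcp_pos: [0.5053, 0.1823, 0.1194]
ee_rot: [[-0.992, 0.101, 0.07], [0.103, 0.994, 0.023], [-0.067, 0.03, -0.997]]
wrist_force: [1.7, -0.1, 2.3]
gripper_width: 0.999
```

```bash
python3 p.py .547 .044 50 60 63; python3 -c "
from h import *
cap('scene','s3.png')"
```

```text
t 7.80 p [0.5053 0.1823 0.1194] s,t [0.4829 0.2354] yaw -5.81 tilt 4.20 F [ 1.7374 -0.1158  2.3018] w 1.00 j [  38.   17.  -24.    2.  -45. -135.]
implied th 80.7 h 0.0063
to 50.0 units [ 0.1618  0.0019 -0.0413]
to 60.0 units [ 0.855   0.0129 -0.3166]
to 63.0 units [ 1.0522  0.0152 -0.3688]
```

View pics/s3.png

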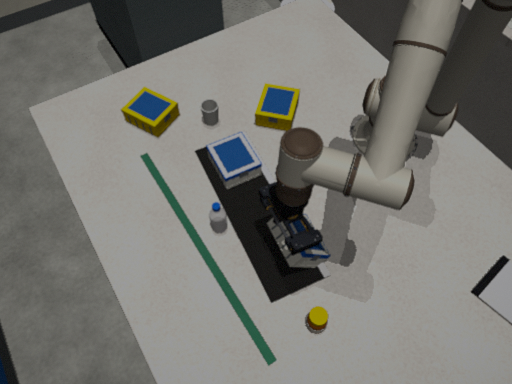

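Emit:
servo_tool --deltas '[{"slide": [0.22, 0, -0.09], "spin": 0}, {"slide": [0.22, 0, -0.08], "spin": 0}, {"slide": [0.2, 0, -0.08], "spin": 0}, {"slide": [0.18, 0, -0.06], "spin": 0}]'

```text
time_s: 8.25
tcp_pos: [0.4832, 0.1847, 0.1282]
ee_rot: [[-0.992, 0.1, 0.072], [0.102, 0.995, 0.024], [-0.069, 0.031, -0.997]]
wrist_force: [2.2, 0.2, 5.2]
gripper_width: 1.0
```

```bash
sed -i 's/\[.3,z0\])/[np.radians(float(sys.argv[3])),z0])/' p.py; python3 p.py .547 .044 58 60 63; python3 -c "
from h import *
cap('scene','s4.png')
a=cv2.imread('pics/s4.png');cv2.imwrite('pics/s4c.png',cv2.resize(a[180:310,220:370],None,fx=5,fy=4.6,interpolation=cv2.INTER_CUBIC))"
```

```text
t 8.25 p [0.4832 0.1847 0.1282] s,t [0.4606 0.2354] yaw -5.75 tilt 4.34 F [2.2405 0.1581 5.2368] w 1.00 j [  40.   15.  -26.    2.  -45. -137.]
implied th 57.1 h 0.0505
to 58.0 units [-0.1454 -0.0049  0.1339]
to 60.0 units [-0.0097 -0.0029  0.0909]
to 63.0 units [ 0.1874 -0.0003  0.0382]
```

View pics/s4c.png

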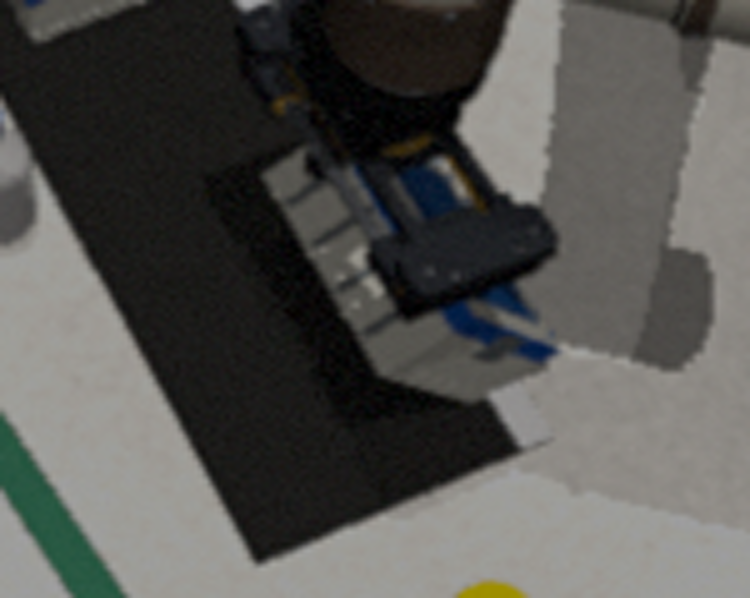

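```bash
python3 -c "
from g import *
from scipy.optimize import least_squares
d=cap('scene'); print(d['eye'],bs(d['eye']))
n=3
for u in [(273,219.1),(296,261.5)]:
    def f(th):
        p=bs(onz(d,[u],.12*np.sin(th))[0]); return p[0]-(.4198+.007*np.tan(th)+.12*np.cos(th))
    for t in (45,50,55,60,65): print(t,f(np.radians(t)),bs(onz(d,[u],.12*np.sin(np.radians(t)))[0]))
f=d['frame'].astype(int); m=(f[...,0]-np.maximum(f[...,1],f[...,2])>25)
ys,xs=np.nonzero(m); print(len(xs),list(zip(xs,ys))[:20])
e=cap('top','t4.png'); f=e['frame'].astype(int); m=(f[...,0]-np.maximum(f[...,1],f[...,2])>25)
ys,xs=np.nonzero(m); print(len(xs),list(zip(xs,ys))[:20])
st()"
```

```text
[0.841  0.6109 1.1796] [0.7707 0.6975]
45 -0.03052025536127473 [0.4811 0.1601]
50 -0.022273307113837515 [0.483  0.1635]
55 -0.013936874407246946 [0.4847 0.1667]
60 -0.00574706921356577 [0.4862 0.1694]
65 0.001930274439786328 [0.4875 0.1718]
45 -0.028298573869496302 [0.4834 0.2969]
50 -0.020065979139108625 [0.4852 0.2995]
55 -0.011742480112509002 [0.4869 0.3018]
60 -0.003564090328645908 [0.4884 0.3038]
65 0.00410344306322219 [0.4896 0.3056]
54 [(np.int64(308), np.int64(319)), (np.int64(308), np.int64(320)), (np.int64(308), np.int64(321)), (np.int64(309), np.int64(321)), (np.int64(308), np.int64(322)), (np.int64(309), np.int64(322)), (np.int64(309), np.int64(323)), (np.int64(310), np.int64(323)), (np.int64(309), np.int64(324)), (np.int64(310), np.int64(324)), (np.int64(311), np.int64(324)), (np.int64(325), np.int64(324)), (np.int64(310), np.int64(325)), (np.int64(311), np.int64(325)), (np.int64(312), np.int64(325)), (np.int64(313), np.int64(325)), (np.int64(323), np.int64(325)), (np.int64(324), np.int64(325)), (np.int64(325), np.int64(325)), (np.int64(311), np.int64(326))]
5 [(np.int64(133), np.int64(158)), (np.int64(136), np.int64(162)), (np.int64(136), np.int64(163)), (np.int64(130), np.int64(169)), (np.int64(131), np.int64(169))]
t 8.40 p [0.4832 0.1848 0.1282] s,t [0.4606 0.2355] yaw -5.73 tilt 4.34 F [ 1.1906 -0.6549  5.5492] w 1.00 j [  40.   15.  -26.    2.  -45. -137.]
```

View pics/s4.png

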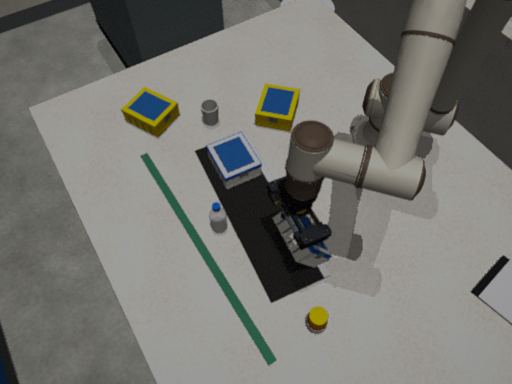

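```bash
python3 p.py .547 .047 62 50 40 30 20 10 0
```

```text
t 8.40 p [0.4832 0.1848 0.1282] s,t [0.4606 0.2355] yaw -5.73 tilt 4.34 F [ 1.1906 -0.6549  5.5492] w 1.00 j [  40.   15.  -26.    2.  -45. -137.]
implied th 57.1 h 0.0505
to 62.0 units [ 0.2238  0.0015 -0.0091]
to 50.0 units [-0.6166 -0.0121  0.2848]
to 40.0 units [-1.3146 -0.0286  0.6937]
to 30.0 units [-1.9536 -0.0489  1.2362]
to 20.0 units [-2.5002 -0.0724  1.895 ]
to 10.0 units [-2.9295 -0.0983  2.6495]
to 0.0 units [-3.223  -0.1257  3.4762]
```

Emit:
servo_tool --deltas '[{"slide": [-0.15, 0, 0.05], "spin": 0}, {"slide": [-0.16, 0, 0.07], "spin": 0}, {"slide": [-0.16, 0, 0.08], "spin": 0}, {"slide": [-0.16, 0, 0.08], "spin": 0}, {"slide": [-0.22, 0, 0.13], "spin": 0}, {"slide": [-0.22, 0, 0.14], "spin": 0}, {"slide": [-0.22, 0, 0.14], "spin": 0}]'

```text
time_s: 9.1
tcp_pos: [0.5181, 0.1804, 0.1121]
ee_rot: [[-0.992, 0.1, 0.071], [0.101, 0.995, 0.021], [-0.068, 0.028, -0.997]]
wrist_force: [3.9, -2.8, 3.4]
gripper_width: 1.004
```

```bash
python3 p.py .547 .047 40 30 20 10 0; python3 -c "
from h import *
cap('scene','s5.png')
a=cv2.imread('pics/s5.png');cv2.imwrite('pics/s5c.png',cv2.resize(a[180:310,220:370],None,fx=4,fy=4,interpolation=cv2.INTER_CUBIC))"
```

```text
t 9.10 p [0.5181 0.1804 0.1121] s,t [0.4958 0.2348] yaw -5.73 tilt 4.24 F [ 3.9238 -2.8219  3.4459] w 1.00 j [  37.   19.  -23.    2.  -44. -134.]
implied th 39.6 h 0.0462
to 40.0 units [ 0.0467  0.0016 -0.0455]
to 30.0 units [-0.5928 -0.0175  0.4966]
to 20.0 units [-1.1399 -0.0394  1.1549]
to 10.0 units [-1.5699 -0.0635  1.909 ]
to 0.0 units [-1.8641 -0.0889  2.7356]
```

View pics/s5c.png

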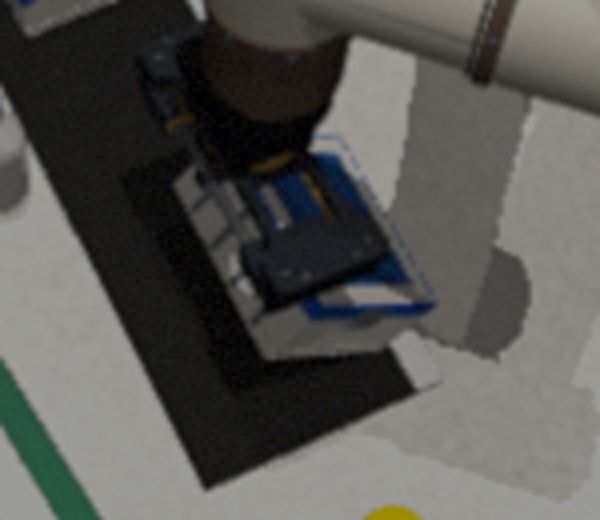

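Crate follows the fingers, about 40° now. Keep lowering.

Emit:
servo_tool --deltas '[{"slide": [-0.2, 0, 0.16], "spin": 0}, {"slide": [-0.2, 0, 0.17], "spin": 0}, {"slide": [-0.19, 0, 0.17], "spin": 0}, {"slide": [-0.18, 0, 0.21], "spin": 0}, {"slide": [-0.18, 0, 0.22], "spin": 0}, {"slide": [-0.18, 0, 0.22], "spin": 0}]'

```text
time_s: 9.75
tcp_pos: [0.5516, 0.178, 0.0806]
ee_rot: [[-0.992, 0.103, 0.07], [0.105, 0.994, 0.023], [-0.067, 0.03, -0.997]]
wrist_force: [3.2, -0.4, 1.1]
gripper_width: 0.998
```

```bash
python3 p.py .547 .047 20 10 5 0
```

```text
t 9.75 p [0.5516 0.178  0.0806] s,t [0.5294 0.2361] yaw -5.94 tilt 4.22 F [ 3.1982 -0.3957  1.0862] w 1.00 j [  35.   24.  -20.    2.  -42. -132.]
implied th 17.8 h 0.0461
to 20.0 units [ 0.1124  0.006  -0.1908]
to 10.0 units [-0.3185 -0.0176  0.5629]
to 5.0 units [-0.484  -0.0302  0.9685]
to 0.0 units [-0.6136 -0.0432  1.3891]
```

Emit:
servo_tool --deltas '[{"slide": [-0.11, 0, 0.19], "spin": 0}, {"slide": [-0.11, 0, 0.19], "spin": 0}, {"slide": [-0.1, 0, 0.19], "spin": 0}, {"slide": [-0.08, 0, 0.2], "spin": 0}, {"slide": [-0.08, 0, 0.2], "spin": 0}, {"slide": [-0.07, 0, 0.2], "spin": 0}, {"slide": [-0.08, 0, 0.2], "spin": 0}, {"slide": [-0.1, 0, 0.1], "spin": 0}, {"slide": [-0.1, 0, 0], "spin": 0}, {"slide": [-0.2, 0, 0], "spin": 0}]'

```text
time_s: 10.75
tcp_pos: [0.5759, 0.1739, 0.038]
ee_rot: [[-0.993, 0.107, 0.056], [0.108, 0.994, 0.017], [-0.054, 0.023, -0.998]]
wrist_force: [-0.2, -0.4, -0.5]
gripper_width: 1.004
```

```bash
python3 p.py .547 .047 5 0; python3 -c "
from h import *
cap('scene','s6.png')
a=cv2.imread('pics/s6.png');cv2.imwrite('pics/s6c.png',cv2.resize(a[180:310,220:370],None,fx=4,fy=4,interpolation=cv2.INTER_CUBIC))"
```

```text
t 10.75 p [0.5759 0.1739 0.038 ] s,t [0.5539 0.2346] yaw -6.13 tilt 3.36 F [-0.178  -0.3556 -0.545 ] w 1.00 j [  33.   29.  -19.    1.  -39. -130.]
implied th -9.6 h 0.0588
to 5.0 units [ 0.3922  0.0181 -0.7932]
to 0.0 units [ 0.2569  0.0085 -0.3742]
```

View pics/s6c.png

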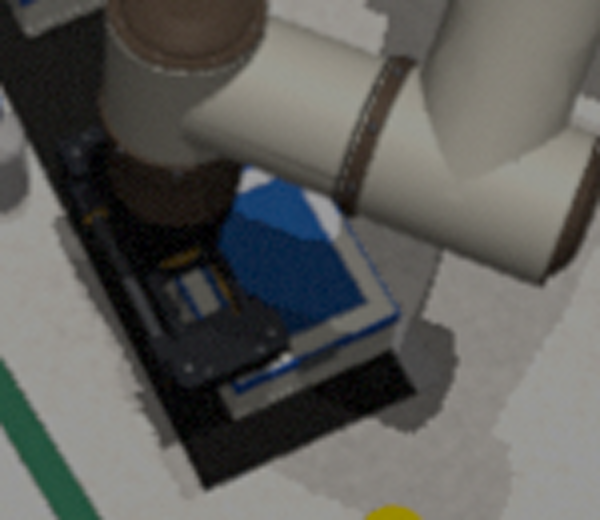

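Emit:
servo_tool --deltas '[{"slide": [-0.5, 0, -0.3], "spin": 0}, {"slide": [0, 0, -1], "spin": 0}, {"slide": [0, 0, -1], "spin": 0}, {"slide": [0, 0, -1], "spin": -0.3}, {"slide": [0, 0, -1], "spin": -0.6}, {"slide": [0, 0, -1], "spin": -0.8}, {"slide": [0, 0, -0.5], "spin": -0.8}, {"slide": [0, 0, 0], "spin": -0.8}, {"slide": [0, 0, 0], "spin": -0.8}, {"slide": [0, 0, 0], "spin": 0}]'

```text
time_s: 11.8
tcp_pos: [0.5794, 0.1696, 0.1906]
ee_rot: [[-0.883, -0.467, 0.052], [-0.467, 0.884, 0.018], [-0.054, -0.009, -0.998]]
wrist_force: [-0.4, -0.6, -0.7]
gripper_width: 1.0
```

```bash
python3 g.py .352 -.156 .18 32; python3 - <<'E'
from m import *
np.set_printoptions(precision=4,suppress=True)
d=cap('top','t7.png')
for A,q in quad(blue(d),300):
    P=onz(d,q,.06); print(P.mean(0),[np.degrees(np.arctan2((P[i]-P[i-1])[1],(P[i]-P[i-1])[0])) for i in range(4)])
d=cap('scene','s7.png')
for A,q in quad(blue(d),300):
    P=onz(d,q,.06); print(P.mean(0),[np.degrees(np.arctan2((P[i]-P[i-1])[1],(P[i]-P[i-1])[0])) for i in range(4)])
E
```

```text
t 11.80 p [0.5794 0.1696 0.1906] s,t [0.5579 0.2307] yaw 27.84 tilt 3.14 F [-0.3928 -0.5928 -0.7474] w 1.00 j [ 32.  20.  -8.   1. -59. -95.]
units [14.1317 -7.2631 -0.2769] spin units -0.5204040564510795
[ 0.2362 -0.2699  0.06  ] [np.float64(-45.87458585129766), np.float64(-135.87388547912266), np.float64(135.6583596868395), np.float64(45.00309757438582)]
[ 0.4685 -0.1572  0.06  ] [np.float64(-4.352788302035602), np.float64(-93.70153244521882), np.float64(179.1684781462583), np.float64(85.521219602613)]
[0.4976 0.1795 0.06  ] [np.float64(-94.85718619872992), np.float64(173.24985003619219), np.float64(83.64667138881832), np.float64(-26.46333137899315)]
[ 0.6035 -0.4757  0.06  ] [np.float64(-64.4610444575615), np.float64(-153.82722889241953), np.float64(115.81239469424273), np.float64(26.28137569189915)]
[0.4948 0.1545 0.06  ] [np.float64(-122.32602389258898), np.float64(84.45483437532582), np.float64(-6.39548219212189), np.float64(-94.81494107232517)]
[ 0.4795 -0.1596  0.06  ] [np.float64(175.35816692458937), np.float64(59.66463924194707), np.float64(-9.136991383358156), np.float64(-95.59833958782295)]
[ 0.6031 -0.4772  0.06  ] [np.float64(-152.63855210805312), np.float64(115.66400680706717), np.float64(25.59172437662256), np.float64(-63.44951649937204)]
[ 0.2359 -0.2717  0.06  ] [np.float64(-136.69816793394298), np.float64(134.56622468946753), np.float64(44.267750982976494), np.float64(-46.27611034336423)]
```

View pics/s7.png

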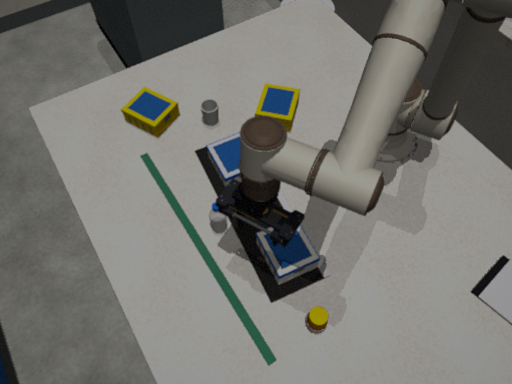

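Emit:
servo_tool --deltas '[{"slide": [0.95, -0.48, 0], "spin": -0.2}, {"slide": [0.95, -0.48, 0], "spin": -0.2}, {"slide": [0.95, -0.48, 0], "spin": 0}, {"slide": [0.95, -0.48, 0], "spin": 0}, {"slide": [0.95, -0.48, 0], "spin": 0}, {"slide": [0.95, -0.48, 0], "spin": 0}, {"slide": [0.95, -0.48, 0], "spin": 0}, {"slide": [0.95, -0.48, 0], "spin": 0}, {"slide": [0.95, -0.48, 0], "spin": 0}, {"slide": [0.95, -0.48, 0], "spin": 0}]'

```text
time_s: 12.9
tcp_pos: [0.4277, -0.0589, 0.1757]
ee_rot: [[-0.865, -0.5, 0.045], [-0.5, 0.866, 0.016], [-0.047, -0.009, -0.999]]
wrist_force: [0.1, -0.0, 0.1]
gripper_width: 1.0
```

```bash
python3 g.py .352 -.156 .18 32
```

```text
t 12.90 p [ 0.4277 -0.0589  0.1757] s,t [ 0.4315 -0.0128] yaw 30.03 tilt 2.73 F [ 0.0628 -0.0208  0.092 ] w 1.00 j [ 14.   4. -31.  -0. -52. -73.]
units [ 4.5512 -1.8477 -0.369 ] spin units -0.24588683809643008
```

Emit:
servo_tool --deltas '[{"slide": [0.93, -0.38, 0], "spin": -0.2}, {"slide": [0.93, -0.38, 0], "spin": 0}, {"slide": [0.93, -0.38, 0], "spin": 0}, {"slide": [0.93, -0.38, 0], "spin": 0}, {"slide": [0.93, -0.38, 0], "spin": 0}, {"slide": [0, 0, 0.5], "spin": 0}, {"slide": [0, 0, 0.7], "spin": 0}, {"slide": [0, 0, 0.7], "spin": 0}, {"slide": [0, 0, 0.7], "spin": 0}, {"slide": [0, 0, 0.3], "spin": 0}]'

```text
time_s: 13.9
tcp_pos: [0.3492, -0.1646, 0.0967]
ee_rot: [[-0.864, -0.502, 0.046], [-0.502, 0.865, 0.016], [-0.048, -0.009, -0.999]]
wrist_force: [-0.3, 0.4, 0.6]
gripper_width: 0.998
```

```bash
python3 g.py .352 -.156 .028 32
```

```text
t 13.90 p [ 0.3492 -0.1646  0.0967] s,t [ 0.3648 -0.1262] yaw 30.14 tilt 2.81 F [-0.2556  0.3621  0.5951] w 1.00 j [ -2.   6. -42.  -2. -39. -57.]
units [-0.1373  0.2665  2.7547] spin units -0.23203485020004555
```

Emit:
servo_tool --deltas '[{"slide": [-0.05, 0.15, 0.5], "spin": -0.23}, {"slide": [-0.05, 0.1, 0.6], "spin": 0}, {"slide": [0, 0, 0.6], "spin": 0}, {"slide": [0, 0, 0.6], "spin": 0}, {"slide": [0, 0, 0.4], "spin": 0}, {"slide": [0, 0, 0], "spin": 0}]'

```text
time_s: 14.5
tcp_pos: [0.353, -0.1566, 0.0276]
ee_rot: [[-0.85, -0.525, 0.047], [-0.525, 0.851, 0.015], [-0.048, -0.012, -0.999]]
wrist_force: [-0.1, -0.1, 0.3]
gripper_width: 0.997
```

```bash
python3 g.py .352 -.156 .028 32;python3 -c "
from h import *
cap('top','t8.png');cap('scene','s8.png')"
```

```text
t 14.50 p [ 0.353  -0.1566  0.0276] s,t [ 0.3678 -0.1179] yaw 31.67 tilt 2.86 F [-0.1238 -0.0689  0.3203] w 1.00 j [ -0.  15. -47.  -2. -26. -56.]
units [ 0.0202  0.0421 -0.0163] spin units -0.04075243527315964
```

View pics/t8.png

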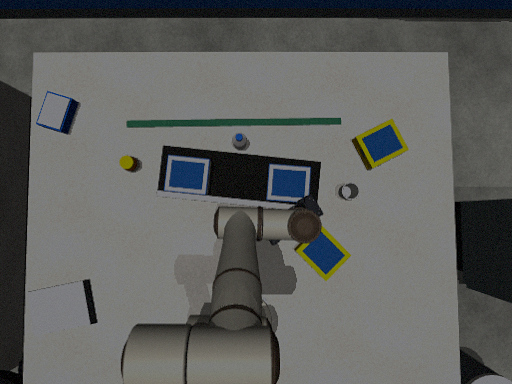

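View pics/s8.png

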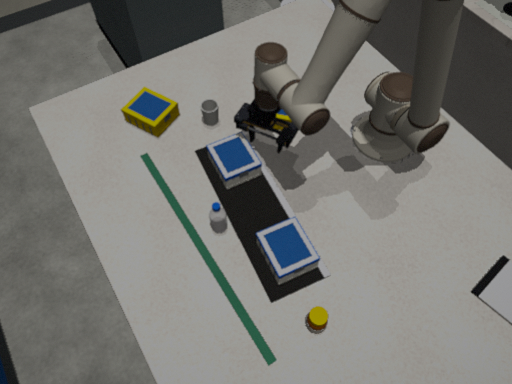

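Emit:
servo_tool --deltas '[{"slide": [-0.34, -0.21, 0], "spin": 0}, {"slide": [-0.34, -0.21, 0], "spin": 0}, {"slide": [-0.34, -0.21, 0], "spin": 0}, {"slide": [-0.34, -0.21, 0], "spin": 0}]'

```text
time_s: 15.0
tcp_pos: [0.3936, -0.1569, 0.0318]
ee_rot: [[-0.851, -0.523, 0.046], [-0.523, 0.852, 0.016], [-0.048, -0.011, -0.999]]
wrist_force: [-1.0, 0.3, -0.1]
gripper_width: 0.996
```

```bash
cat > crates.py <<'E'
from m import *
np.set_printoptions(precision=4,suppress=True)
import sys
for n in sys.argv[1:] or ['scene','top']:
    d=cap(n,'last_%s.png'%n)
    for A,q in quad(blue(d),300):
        P=onz(d,q,.06);c=P.mean(0)
        if .35<c[0]<.75 and abs(c[1])<.3:
            a=[]
            for i in range(4):
                v=P[i]-P[i-1]; a.append(round(float((np.degrees(np.arctan2(v[1],v[0]))+45)%90-45),1))
            print(n,c,a)
E
python3 crates.py; python3 g.py
```

```text
scene [0.4986 0.1826 0.06  ] [-6.3, -5.9, -6.5, -6.6]
scene [ 0.4881 -0.1525  0.06  ] [1.4, 3.4, 2.2, 2.7]
top [ 0.4912 -0.1504  0.06  ] [5.0, 5.0, 7.1, 3.8]
top [0.4987 0.1837 0.06  ] [-7.0, -6.4, -7.0, -6.1]
t 15.10 p [ 0.3959 -0.1569  0.0321] s,t [ 0.4104 -0.1136] yaw 31.60 tilt 3.00 F [-0.6069  0.1641  0.2414] w 1.00 j [ -0.  17. -41.  -2. -29. -56.]
```

View pics/last_scene.png

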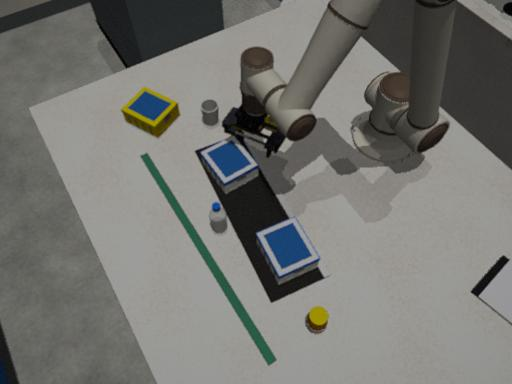

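Emit:
servo_tool --deltas '[{"slide": [0.3, 0.18, 0.1], "spin": 0}, {"slide": [0.38, -0.61, 0.1], "spin": 0}, {"slide": [-0.34, -0.21, 0], "spin": 0}, {"slide": [-0.34, -0.21, 0], "spin": 0}, {"slide": [-0.25, -0.15, 0], "spin": 0}, {"slide": [0, 0, 0], "spin": 0}]'

```text
time_s: 15.7
tcp_pos: [0.4153, -0.1743, 0.0276]
ee_rot: [[-0.85, -0.524, 0.051], [-0.524, 0.851, 0.016], [-0.052, -0.014, -0.999]]
wrist_force: [0.4, -0.0, 0.2]
gripper_width: 1.003
```

```bash
python3 crates.py; python3 g.py
```

```text
scene [0.4987 0.1826 0.06  ] [-6.3, -5.8, -6.5, -6.2]
scene [ 0.501  -0.1462  0.06  ] [9.1, 11.3, 10.0, 9.2]
top [0.4988 0.1837 0.06  ] [-7.0, -6.2, -7.0, -6.1]
top [ 0.504  -0.1446  0.06  ] [10.2, 10.9, -3.7, 11.7]
t 15.80 p [ 0.4149 -0.1742  0.0277] s,t [ 0.4312 -0.1288] yaw 31.63 tilt 3.11 F [0.4546 0.1873 1.1192] w 1.00 j [ -3.  19. -38.  -2. -29. -54.]
```

Emit:
servo_tool --deltas '[{"slide": [-0.2, -0.12, 0], "spin": 0}, {"slide": [-0.15, -0.09, 0], "spin": 0}, {"slide": [0.3, 0.18, -0.1], "spin": 0}, {"slide": [0.3, 0, -0.5], "spin": 0}, {"slide": [0, 0, -1], "spin": 0}, {"slide": [0, 0, -1], "spin": 0.5}, {"slide": [0, 0, -1], "spin": 0.5}, {"slide": [0, 0, -1], "spin": 0}, {"slide": [0, 0, 0], "spin": 0}]'

```text
time_s: 16.7
tcp_pos: [0.4019, -0.1808, 0.1516]
ee_rot: [[-0.916, -0.398, 0.058], [-0.397, 0.917, 0.014], [-0.059, -0.01, -0.998]]
wrist_force: [0.9, 1.1, 0.6]
gripper_width: 1.005
```

```bash
python3 crates.py; python3 g.py
```

```text
scene [0.4986 0.1826 0.06  ] [-6.3, -5.2, -6.5, -6.4]
scene [ 0.5056 -0.1435  0.06  ] [13.3, 13.4, 13.7, 13.3]
top [0.4988 0.1837 0.06  ] [-6.3, -6.0, -7.0, -6.1]
top [ 0.5062 -0.1422  0.06  ] [13.9, 12.7, 8.3, 14.8]
t 16.80 p [ 0.3999 -0.1802  0.1485] s,t [ 0.4169 -0.1363] yaw 23.37 tilt 3.12 F [-0.0471 -0.5599 -0.7922] w 1.00 j [ -4.   7. -32.  -1. -48. -62.]
```

```bash
python3 g.py .593 -.126 .16 22
```

```text
t 16.80 p [ 0.3999 -0.1802  0.1485] s,t [ 0.4169 -0.1363] yaw 23.37 tilt 3.12 F [-0.0471 -0.5599 -0.7922] w 1.00 j [ -4.   7. -32.  -1. -48. -62.]
units [-7.9641 -1.0763 -0.0232] spin units 0.1715583556590703
```

Emit:
servo_tool --deltas '[{"slide": [-0.9, -0.15, 0], "spin": 0.17}, {"slide": [-0.9, -0.15, 0], "spin": 0}, {"slide": [-0.9, -0.15, 0], "spin": 0}, {"slide": [-0.9, -0.15, 0], "spin": 0}, {"slide": [-0.9, -0.15, 0], "spin": 0}, {"slide": [-0.9, -0.1, 0], "spin": 0}, {"slide": [-0.9, -0.1, 0], "spin": 0}, {"slide": [-0.9, -0.1, 0], "spin": 0}, {"slide": [0, 0, 0], "spin": 0}]'

```text
time_s: 17.7
tcp_pos: [0.5731, -0.1352, 0.1464]
ee_rot: [[-0.928, -0.372, 0.031], [-0.371, 0.928, 0.019], [-0.036, 0.006, -0.999]]
wrist_force: [-0.4, -0.3, -0.5]
gripper_width: 0.999
```

```bash
python3 g.py .593 -.126 .045 22
```

```text
t 17.70 p [ 0.5731 -0.1352  0.1464] s,t [ 0.5843 -0.073 ] yaw 21.83 tilt 2.08 F [-0.4135 -0.2982 -0.4536] w 1.00 j [  2.  22. -12.  -1. -55. -69.]
units [-0.7307  0.0185  4.0835] spin units -0.020686668628139504
```

Emit:
servo_tool --deltas '[{"slide": [-0.75, 0, 0], "spin": 0}, {"slide": [0, 0, 0.6], "spin": 0}, {"slide": [0, 0, 0.7], "spin": 0}, {"slide": [0, 0, 0.7], "spin": 0}, {"slide": [0, 0, 0.5], "spin": 0}, {"slide": [0, 0, 0], "spin": 0}]'

```text
time_s: 18.3
tcp_pos: [0.5857, -0.1271, 0.0755]
ee_rot: [[-0.929, -0.371, 0.016], [-0.37, 0.929, 0.021], [-0.023, 0.013, -1.0]]
wrist_force: [-0.7, -0.4, 0.2]
gripper_width: 0.997
```

```bash
python3 g.py .593 -.126 .045 22; python3 -c "
from h import *
cap('scene','s9.png')"
```

```text
t 18.30 p [ 0.5857 -0.1271  0.0755] s,t [ 0.596  -0.0637] yaw 21.77 tilt 1.51 F [-0.6516 -0.3518  0.1724] w 1.00 j [  3.  27. -14.  -2. -48. -70.]
units [-0.2583 -0.0813  1.2262] spin units -0.028956585248467004
```

View pics/s9.png

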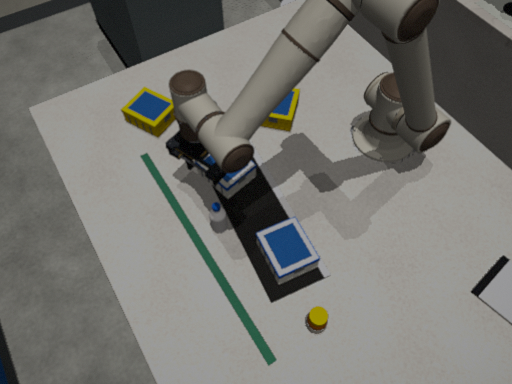

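Emit:
servo_tool --deltas '[{"slide": [-0.3, -0.1, 0.4], "spin": 0}, {"slide": [0, 0, 0.5], "spin": 0}, {"slide": [0, 0, 0.35], "spin": 0}, {"slide": [0, 0, 0], "spin": 0}]'

```text
time_s: 18.75
tcp_pos: [0.5967, -0.1263, 0.0447]
ee_rot: [[-0.928, -0.371, 0.022], [-0.371, 0.929, 0.02], [-0.027, 0.011, -1.0]]
wrist_force: [-0.1, -0.2, 0.4]
gripper_width: 0.999
```

```bash
python3 g.py .593 -.126 .045 22; python3 crates.py
```

```text
t 18.75 p [ 0.5967 -0.1263  0.0447] s,t [ 0.6068 -0.0617] yaw 21.79 tilt 1.69 F [-0.1095 -0.2085  0.3681] w 1.00 j [  3.  30. -14.  -2. -44. -70.]
units [ 0.134   0.0673 -0.0137] spin units -0.02660873678114628
scene [0.4987 0.1826 0.06  ] [-6.3, -5.8, -6.5, -6.4]
top [0.4988 0.1836 0.06  ] [-6.8, -6.0, -7.0, -6.1]
top [ 0.5042 -0.1423  0.06  ] [5.0, 13.3, 13.6, 12.1]
```

Emit:
servo_tool --deltas '[{"slide": [0.37, 0.14, 0], "spin": 0}, {"slide": [0.37, 0.14, 0], "spin": 0}, {"slide": [0.3, 0.12, 0], "spin": 0}, {"slide": [0, 0, 0], "spin": 0}]'

```text
time_s: 19.25
tcp_pos: [0.5689, -0.1264, 0.047]
ee_rot: [[-0.928, -0.371, 0.029], [-0.371, 0.929, 0.02], [-0.035, 0.008, -0.999]]
wrist_force: [0.2, -1.1, -0.4]
gripper_width: 1.001
```

```bash
python3 g.py .593 -.126 .045 22; python3 crates.py; python3 -c "
from h import *
a=cv2.imread('pics/last_top.png');cv2.imwrite('pics/t10c.png',cv2.resize(a[110:220,220:340],None,fx=5,fy=5,interpolation=cv2.INTER_CUBIC))"
```

```text
t 19.25 p [ 0.5689 -0.1264  0.047 ] s,t [ 0.5791 -0.0647] yaw 21.79 tilt 2.04 F [ 0.1819 -1.0864 -0.3901] w 1.00 j [  3.  28. -18.  -2. -42. -70.]
units [-0.8987 -0.3444  0.1065] spin units -0.026666334101967504
scene [0.4986 0.1826 0.06  ] [-6.3, -6.1, -6.5, -6.4]
top [0.4987 0.1837 0.06  ] [-6.7, -6.6, -7.0, -6.1]
top [ 0.4926 -0.1458  0.06  ] [25.9, 28.1, 19.2, 18.2]
```

View pics/t10c.png

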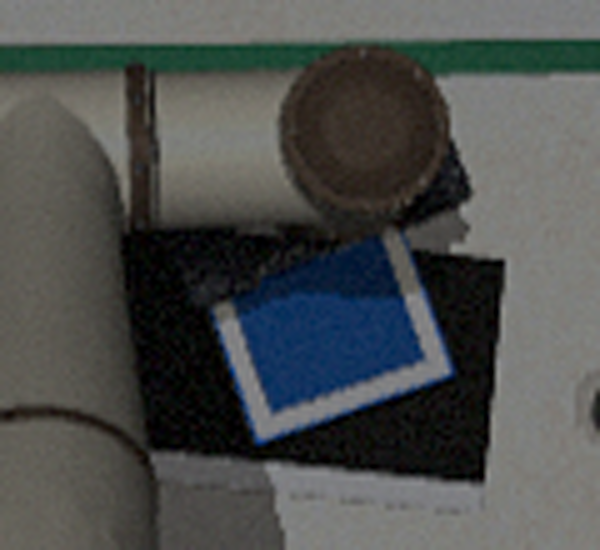

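```bash
python3 -c "
from g import *
d=cap('top')
P=onz(d,[(220+258/5,110+442/5),(220+453/5,110+372/5),(220+213/5,110+315/5)],.06)
print(P,np.linalg.norm(P[0]-P[1]))
v=P[0]-P[1];v/=np.linalg.norm(v);yaw=np.degrees(np.arctan2(-v[0],v[1]));print(yaw)
m=(P[0]+P[1])/2; x=np.array([v[1],-v[0],0]); c=m+.06*x; print('c',c, bs(c), 'corner s',bs(P[0]))
s=sense();R=np.array(s['ee_rot']);print('tcp rel crate centre in tool axes',R.T@(np.array(s['tcp_pos'])-c))
"
```

```text
[[ 0.4167 -0.1007  0.06  ]
 [ 0.4629 -0.2319  0.06  ]
 [ 0.502  -0.0713  0.06  ]] 0.1390717985263932
19.411579735466805
c [ 0.4964 -0.1464  0.06  ] [ 0.5092 -0.0924] corner s [ 0.4251 -0.0555]
tcp rel crate centre in tool axes [-0.0754 -0.0091  0.0157]
```

Emit:
servo_tool --deltas '[{"slide": [-0.1, 0.6, 0], "spin": 0}, {"slide": [0.2, 0, 0], "spin": 0}, {"slide": [0.18, 0.06, 0], "spin": 0}, {"slide": [0.14, 0.05, 0], "spin": 0}]'

```text
time_s: 19.8
tcp_pos: [0.5556, -0.1124, 0.0472]
ee_rot: [[-0.927, -0.373, 0.035], [-0.372, 0.928, 0.02], [-0.04, 0.006, -0.999]]
wrist_force: [1.9, 1.0, -1.4]
gripper_width: 0.999
```

```bash
python3 g.py; cap=1; python3 -c "
from h import *
cap('top','t11.png')
a=cv2.imread('pics/t11.png');cv2.imwrite('pics/t11c.png',cv2.resize(a[110:220,220:340],None,fx=5,fy=5,interpolation=cv2.INTER_CUBIC))"
```

```text
t 19.80 p [ 0.5556 -0.1124  0.0472] s,t [ 0.5644 -0.0523] yaw 21.87 tilt 2.30 F [ 1.8515  0.9934 -1.3918] w 1.00 j [  4.  26. -21.  -2. -41. -71.]
```

View pics/t11c.png

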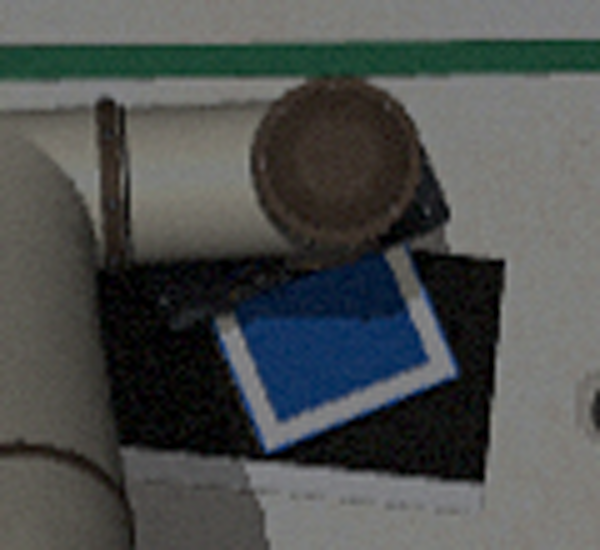

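```bash
cat > yw.py <<'E'
from g import *
def yw(a,b,x0=220,y0=110,k=5):
    d=cap('top')
    P=onz(d,[(x0+a[0]/k,y0+a[1]/k),(x0+b[0]/k,y0+b[1]/k)],.06)
    v=P[0]-P[1];l=np.linalg.norm(v);v/=l;yaw=np.degrees(np.arctan2(-v[0],v[1]))
    m=(P[0]+P[1])/2; x=np.array([v[1],-v[0],0]); c=m+.06*x; print('len',l,'yaw',yaw,'c',c, bs(c), 'corner s',bs(P[0]))
    s=sense();R=np.array(s['ee_rot']);print('tcp rel crate centre in tool axes',R.T@(np.array(s['tcp_pos'])-c))
E
python3 -c "
from yw import *
yw((264,452),(458,375))"
```

```text
len 0.14011112476626275 yaw 21.29631902248647 c [ 0.4913 -0.1482  0.06  ] [ 0.5044 -0.0947] corner s [ 0.4188 -0.0602]
tcp rel crate centre in tool axes [-0.0717  0.0093  0.0156]
```

Emit:
servo_tool --deltas '[{"slide": [0.1, 0.04, 0.03], "spin": 0}, {"slide": [0.12, 0.04, 0.03], "spin": 0}, {"slide": [0.12, 0.02, 0], "spin": 0}]'

```text
time_s: 20.2
tcp_pos: [0.5507, -0.1135, 0.0473]
ee_rot: [[-0.926, -0.374, 0.044], [-0.373, 0.927, 0.02], [-0.048, 0.002, -0.999]]
wrist_force: [5.3, 1.7, 0.1]
gripper_width: 1.0
```

```bash
python3 g.py;  python3 -c "
from h import *
cap('top','t12.png')
a=cv2.imread('pics/t12.png');cv2.imwrite('pics/t12c.png',cv2.resize(a[110:220,220:340],None,fx=5,fy=5,interpolation=cv2.INTER_CUBIC))"
```

```text
t 20.20 p [ 0.5507 -0.1135  0.0473] s,t [ 0.5596 -0.0538] yaw 21.95 tilt 2.75 F [5.3439 1.6648 0.1247] w 1.00 j [  4.  26. -22.  -1. -40. -71.]
```

View pics/t12c.png

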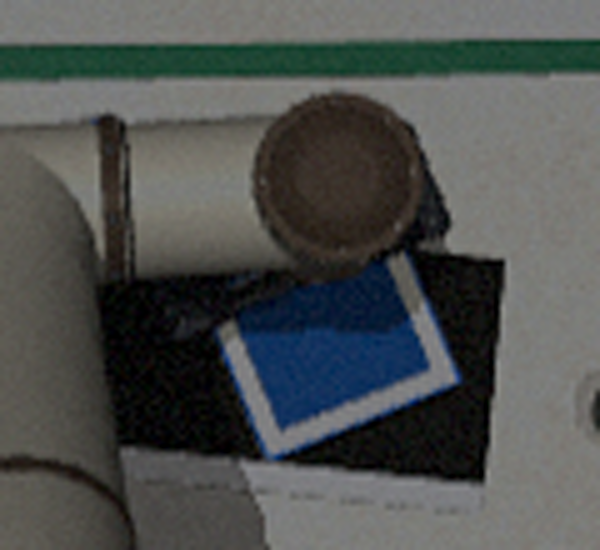

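Emit:
servo_tool --deltas '[{"slide": [0.15, 0.03, -0.12], "spin": 0}, {"slide": [0.14, 0.03, -0.22], "spin": 0}, {"slide": [0.13, 0.02, -0.26], "spin": 0}, {"slide": [0.12, 0, -0.27], "spin": 0}]'

```text
time_s: 20.65
tcp_pos: [0.5402, -0.1174, 0.0694]
ee_rot: [[-0.927, -0.372, 0.054], [-0.371, 0.928, 0.02], [-0.057, -0.002, -0.998]]
wrist_force: [3.1, 0.4, -0.3]
gripper_width: 0.996
```

```bash
python3 g.py;  python3 -c "
from h import *
cap('top','t13.png')
a=cv2.imread('pics/t13.png');cv2.imwrite('pics/t13c.png',cv2.resize(a[110:220,220:340],None,fx=5,fy=5,interpolation=cv2.INTER_CUBIC))
cap('scene','s13.png')
a=cv2.imread('pics/s13.png');cv2.imwrite('pics/s13c.png',cv2.resize(a[110:230,150:290],None,fx=5,fy=5,interpolation=cv2.INTER_CUBIC))"
```

```text
t 20.65 p [ 0.5402 -0.1174  0.0694] s,t [ 0.5497 -0.0589] yaw 21.83 tilt 3.28 F [ 3.063   0.3786 -0.2543] w 1.00 j [  4.  23. -23.  -1. -41. -71.]
```

View pics/t13c.png

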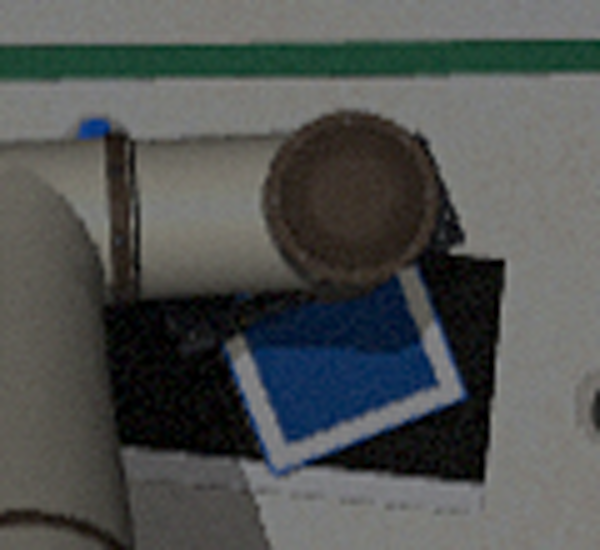

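View pics/s13c.png

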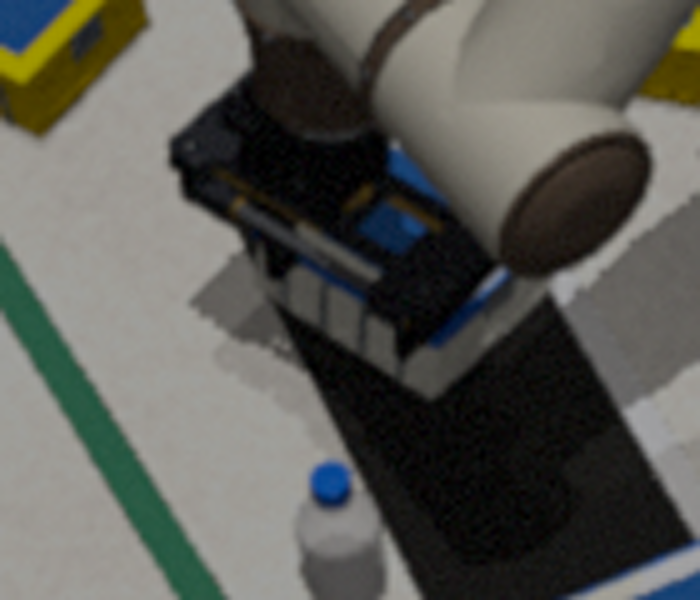

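Emit:
servo_tool --deltas '[{"slide": [0.15, 0, -0.27], "spin": 0}, {"slide": [0.15, 0, -0.27], "spin": 0}, {"slide": [0.15, 0, -0.27], "spin": 0}]'

```text
time_s: 21.05
tcp_pos: [0.5274, -0.1221, 0.089]
ee_rot: [[-0.927, -0.371, 0.052], [-0.37, 0.929, 0.02], [-0.056, -0.001, -0.998]]
wrist_force: [3.0, 0.7, -0.7]
gripper_width: 1.003
```

```bash
python3 g.py;  python3 -c "
from h import *
cap('top','t14.png')
a=cv2.imread('pics/t14.png');a=cv2.resize(a[110:220,220:340],None,fx=3,fy=3,interpolation=cv2.INTER_CUBIC)
cap('scene','s14.png')
b=cv2.imread('pics/s14.png');b=cv2.resize(b[110:220,150:290],None,fx=3,fy=3,interpolation=cv2.INTER_CUBIC)
cv2.imwrite('pics/c14.png',np.hstack([a,b]))"
```

```text
t 21.05 p [ 0.5274 -0.1221  0.089 ] s,t [ 0.5375 -0.0649] yaw 21.76 tilt 3.20 F [ 2.9784  0.7043 -0.7495] w 1.00 j [  4.  21. -23.  -1. -43. -71.]
```

View pics/c14.png

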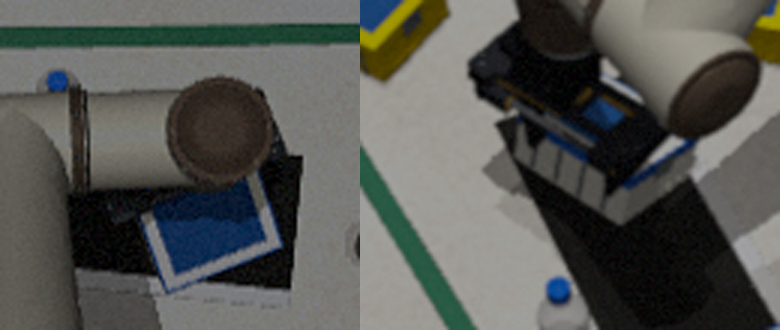

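```bash
cat > p2.py <<'E'
import sys
from g import *
from scipy.optimize import fsolve
u0,z0,a,cr=[float(x) for x in sys.argv[1:5]]
n=np.array([np.cos(np.radians(a)),np.sin(np.radians(a)),0])
def pos(th,h=z0): return u0-.12+cr*np.tan(th)+.12*np.cos(th)-h*np.sin(th), .12*np.sin(th)+h*np.cos(th)
s=sense();p=np.array(s['tcp_pos']);st();q=n@p;Z=p[2];R=np.array(s['ee_rot'])
sol=fsolve(lambda v:[pos(*v)[0]-q,pos(*v)[1]-Z],[np.radians(float(sys.argv[5])),z0]);print('implied th %.1f h %.4f'%(np.degrees(sol[0]),sol[1]))
for th in [float(x) for x in sys.argv[5:]]:
    S,Zt=pos(np.radians(th)); print('to',th,'units',R.T@(n*(S-q)+np.array([0,0,Zt-Z]))/.025)
E
python3 p2.py .469 .047 21.8 .003 20 30 40 50 60 65
```

```text
t 21.15 p [ 0.5276 -0.1221  0.0897] s,t [ 0.5376 -0.0649] yaw 21.74 tilt 3.28 F [ 2.4403  1.0213 -0.7137] w 1.00 j [  4.  21. -23.  -1. -43. -71.]
implied th 20.8 h 0.0504
to 20.0 units [-0.0821  0.0003  0.1836]
to 30.0 units [ 0.5064 -0.0009 -0.471 ]
to 40.0 units [ 1.1937 -0.0021 -1.0086]
to 50.0 units [ 1.9528 -0.0032 -1.4126]
to 60.0 units [ 2.7479 -0.0042 -1.67  ]
to 65.0 units [ 3.1422 -0.0046 -1.7406]
```

Emit:
servo_tool --deltas '[{"slide": [0.17, 0, -0.18], "spin": 0}, {"slide": [0.18, 0, -0.19], "spin": 0}, {"slide": [0.18, 0, -0.18], "spin": 0}, {"slide": [0.21, 0, -0.17], "spin": 0}, {"slide": [0.22, 0, -0.17], "spin": 0}]'

```text
time_s: 21.65
tcp_pos: [0.5033, -0.1322, 0.1122]
ee_rot: [[-0.927, -0.371, 0.055], [-0.371, 0.929, 0.02], [-0.058, -0.002, -0.998]]
wrist_force: [2.9, -0.6, 0.3]
gripper_width: 0.998
```

```bash
python3 p2.py .469 .047 21.8 .003 40 50 60 65;  python3 -c "
from h import *
cap('top','t15.png')
a=cv2.imread('pics/t15.png');a=cv2.resize(a[110:220,220:340],None,fx=3,fy=3,interpolation=cv2.INTER_CUBIC)
cap('scene','s15.png')
b=cv2.imread('pics/s15.png');b=cv2.resize(b[110:220,150:290],None,fx=3,fy=3,interpolation=cv2.INTER_CUBIC)
cv2.imwrite('pics/c15.png',np.hstack([a,b]))"
```

```text
t 21.65 p [ 0.5033 -0.1322  0.1122] s,t [ 0.5146 -0.0775] yaw 21.78 tilt 3.34 F [ 2.8564 -0.6161  0.3136] w 1.00 j [  3.  17. -24.  -1. -45. -70.]
implied th 35.8 h 0.0519
to 40.0 units [ 0.1971 -0.0001 -0.048 ]
to 50.0 units [ 0.9559 -0.0011 -0.4528]
to 60.0 units [ 1.7507 -0.0017 -0.711 ]
to 65.0 units [ 2.1449 -0.002  -0.7819]
```

View pics/c15.png

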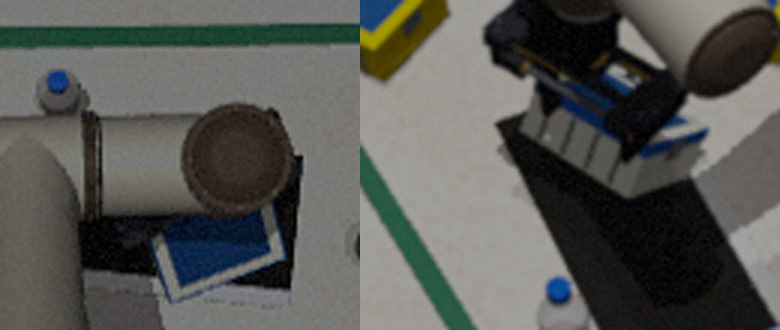

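```bash
python3 -c "
from g import *
d=cap('scene');t=cap('top')
L=lambda x,y:(150+(x-360)/3,110+y/3)
T=lambda x,y:(220+x/3,110+y/3)
for z in (.05,.06,.07,.08): print('farleftbottom',z,onz(d,[L(630,198)],z)[0],'farrightbottom',onz(d,[L(522,136)],z)[0])
# lid near-left corner in both
print(tri(d,L(708,132),t,T(172,302)))
for z in (.04,.05,.06): print('nearleft lid',z,bs(onz(t,[T(172,302)],z)[0]),'nr',bs(onz(t,[T(284,257)],z)[0]), onz(t,[T(172,302)],z)[0],onz(t,[T(284,257)],z)[0])
"
```

```text
farleftbottom 0.05 [ 0.4889 -0.0835  0.05  ] farrightbottom [ 0.5437 -0.2081  0.05  ]
farleftbottom 0.06 [ 0.492  -0.0773  0.06  ] farrightbottom [ 0.5463 -0.2008  0.06  ]
farleftbottom 0.07 [ 0.4951 -0.0712  0.07  ] farrightbottom [ 0.549  -0.1936  0.07  ]
farleftbottom 0.08 [ 0.4983 -0.065   0.08  ] farrightbottom [ 0.5516 -0.1863  0.08  ]
(array([ 0.3751, -0.1208,  0.0366]), np.float64(0.0015763963081911934))
nearleft lid 0.04 [ 0.3866 -0.08  ] nr [ 0.4501 -0.2014] [ 0.3758 -0.121   0.04  ] [ 0.4259 -0.2484  0.04  ]
nearleft lid 0.05 [ 0.3864 -0.0793] nr [ 0.4495 -0.1997] [ 0.3757 -0.1202  0.05  ] [ 0.4255 -0.2467  0.05  ]
nearleft lid 0.06 [ 0.3863 -0.0786] nr [ 0.4488 -0.198 ] [ 0.3757 -0.1195  0.06  ] [ 0.4251 -0.2449  0.06  ]
```

```bash
python3 -c "
import cv2
b=cv2.imread('pics/s15.png');cv2.imwrite('pics/s15c.png',cv2.resize(b[115:190,180:280],None,fx=7,fy=7,interpolation=cv2.INTER_CUBIC))"
```

```text
(no output)
```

View pics/s15c.png

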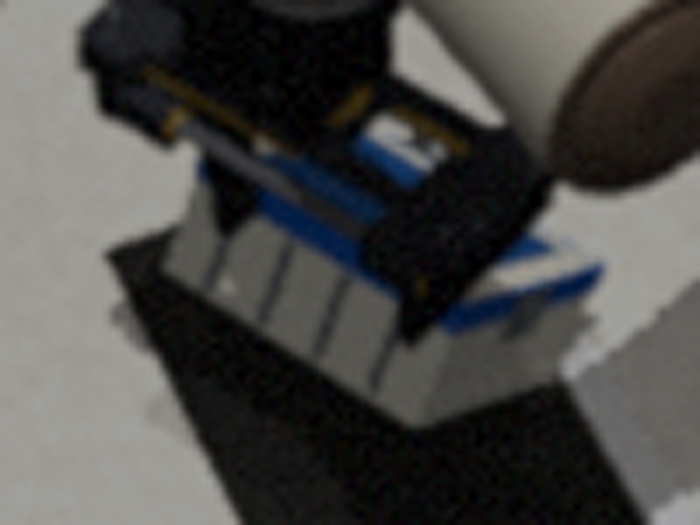

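Emit:
servo_tool --deltas '[{"slide": [0.19, 0, -0.11], "spin": 0}, {"slide": [0.2, 0, -0.11], "spin": 0}, {"slide": [0.2, 0, -0.11], "spin": 0}, {"slide": [0.2, 0, -0.1], "spin": 0}, {"slide": [0.2, 0, -0.08], "spin": 0}, {"slide": [0.2, 0, -0.08], "spin": 0}]'

```text
time_s: 22.45
tcp_pos: [0.4751, -0.1443, 0.1269]
ee_rot: [[-0.926, -0.372, 0.058], [-0.372, 0.928, 0.019], [-0.061, -0.004, -0.998]]
wrist_force: [3.2, -2.0, 4.6]
gripper_width: 0.999
```

```bash
cat > look.py <<'E'
import sys
from h import *
k=sys.argv[1]
cap('top','t%s.png'%k)
a=cv2.imread('pics/t%s.png'%k);a=cv2.resize(a[110:220,230:340],None,fx=3,fy=4,interpolation=cv2.INTER_CUBIC)
d=cap('scene','s%s.png'%k)
b=cv2.imread('pics/s%s.png'%k);b=cv2.resize(b[105:193,175:285],None,fx=4,fy=5,interpolation=cv2.INTER_CUBIC)
cv2.imwrite('pics/c%s.png'%k,np.hstack([a,b]))
f=d['frame'].astype(int); m=(f[...,0]-np.maximum(f[...,1],f[...,2])>20); m[:,290:]=0;ys,xs=np.nonzero(m);print('red',len(xs),list(zip(xs.tolist(),ys.tolist()))[:15])
E
python3 p2.py .469 .0515 21.8 .003 50 60 65 68; python3 look.py 16
```

```text
t 22.45 p [ 0.4751 -0.1443  0.1269] s,t [ 0.4878 -0.0926] yaw 21.84 tilt 3.50 F [ 3.2316 -2.044   4.6379] w 1.00 j [  1.  14. -27.  -1. -46. -68.]
implied th 50.4 h 0.0540
to 50.0 units [-0.1039  0.0002  0.0794]
to 60.0 units [ 0.7097  0.0001 -0.1563]
to 65.0 units [ 1.1118  0.0003 -0.2149]
to 68.0 units [ 1.3451  0.0004 -0.2304]
red 0 []
```

View pics/c16.png

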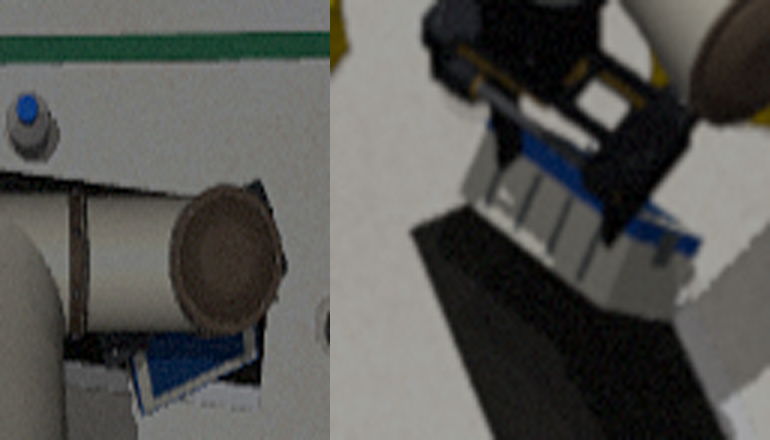

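Emit:
servo_tool --deltas '[{"slide": [0.18, 0, -0.05], "spin": 0}, {"slide": [0.18, 0, -0.05], "spin": 0}, {"slide": [0.18, 0, -0.04], "spin": 0}, {"slide": [0.18, 0, -0.04], "spin": 0}]'

```text
time_s: 22.95
tcp_pos: [0.4577, -0.1518, 0.1315]
ee_rot: [[-0.926, -0.373, 0.059], [-0.372, 0.928, 0.018], [-0.062, -0.005, -0.998]]
wrist_force: [2.5, -2.1, 4.8]
gripper_width: 0.999
```

```bash
python3 p2.py .469 .0535 21.8 .003 60 65 68; python3 look.py 17
```

```text
t 22.95 p [ 0.4577 -0.1518  0.1315] s,t [ 0.4713 -0.1019] yaw 21.89 tilt 3.54 F [ 2.4574 -2.0509  4.8024] w 1.00 j [  0.  12. -28.  -1. -46. -67.]
implied th 58.7 h 0.0558
to 60.0 units [0.032  0.0002 0.0318]
to 65.0 units [ 0.4377  0.0007 -0.0211]
to 68.0 units [ 0.6729  0.0011 -0.033 ]
red 0 []
```

View pics/c17.png

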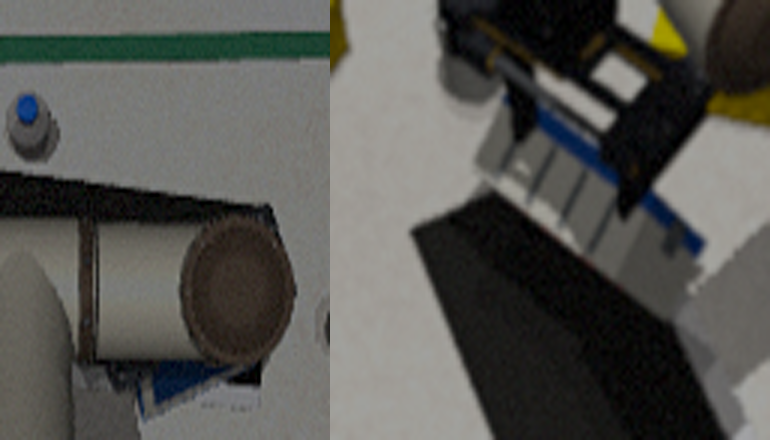

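Emit:
servo_tool --deltas '[{"slide": [0.13, 0, -0.01], "spin": 0}, {"slide": [0.13, 0, -0.01], "spin": 0}, {"slide": [0.13, 0, 0], "spin": 0}]'

```text
time_s: 23.35
tcp_pos: [0.4474, -0.1563, 0.1328]
ee_rot: [[-0.926, -0.374, 0.058], [-0.374, 0.927, 0.017], [-0.06, -0.006, -0.998]]
wrist_force: [2.1, -0.7, 7.8]
gripper_width: 0.998
```

```bash
python3 p2.py .469 .0535 21.8 .003 60 65 68; python3 look.py 18; python3 -c "
import cv2
b=cv2.imread('pics/s18.png');cv2.imwrite('pics/s18c.png',cv2.resize(b[120:180,190:270],None,fx=9,fy=9,interpolation=cv2.INTER_CUBIC))
f=b.astype(int);print([(x,y,b[y,x].tolist()[::-1]) for y in range(140,172) for x in range(205,262) if f[y,x,2]-max(f[y,x,0],f[y,x,1])>10][:40])"
```

```text
t 23.35 p [ 0.4474 -0.1563  0.1328] s,t [ 0.4616 -0.1074] yaw 21.96 tilt 3.46 F [ 2.1117 -0.7099  7.813 ] w 1.00 j [ -0.  11. -29.  -1. -46. -67.]
implied th 63.6 h 0.0569
to 60.0 units [-0.4128 -0.0007  0.1094]
to 65.0 units [-0.007   0.0003  0.0572]
to 68.0 units [0.2281 0.001  0.0456]
red 85 [(222, 144), (223, 144), (224, 144), (224, 145), (225, 145), (226, 145), (224, 146), (225, 146), (226, 146), (227, 146), (226, 147), (227, 147), (228, 147), (229, 147), (227, 148)]
[(222, 143, [63, 51, 48]), (223, 143, [80, 66, 63]), (222, 144, [55, 33, 32]), (223, 144, [61, 24, 20]), (224, 144, [68, 38, 35]), (225, 144, [86, 73, 70]), (223, 145, [55, 35, 30]), (224, 145, [61, 16, 16]), (225, 145, [64, 15, 12]), (226, 145, [76, 47, 44]), (224, 146, [58, 34, 33]), (225, 146, [63, 19, 15]), (226, 146, [65, 11, 9]), (227, 146, [70, 32, 31]), (228, 146, [83, 69, 65]), (224, 147, [43, 32, 30]), (225, 147, [57, 37, 37]), (226, 147, [63, 27, 25]), (227, 147, [62, 9, 6]), (228, 147, [63, 16, 11]), (229, 147, [71, 45, 42]), (227, 148, [60, 30, 28]), (228, 148, [63, 12, 11]), (229, 148, [59, 0, 0]), (230, 148, [67, 27, 23]), (231, 148, [80, 61, 58]), (227, 149, [48, 35, 33]), (228, 149, [56, 25, 25]), (229, 149, [60, 8, 7]), (230, 149, [61, 0, 0]), (231, 149, [65, 6, 7]), (232, 149, [68, 36, 33]), (233, 149, [87, 76, 72]), (228, 150, [33, 21, 16]), (229, 150, [43, 20, 21]), (230, 150, [58, 17, 12]), (231, 150, [62, 3, 9]), (232, 150, [63, 2, 1]), (233, 150, [67, 22, 18]), (234, 150, [79, 51, 46])]
```

View pics/s18c.png

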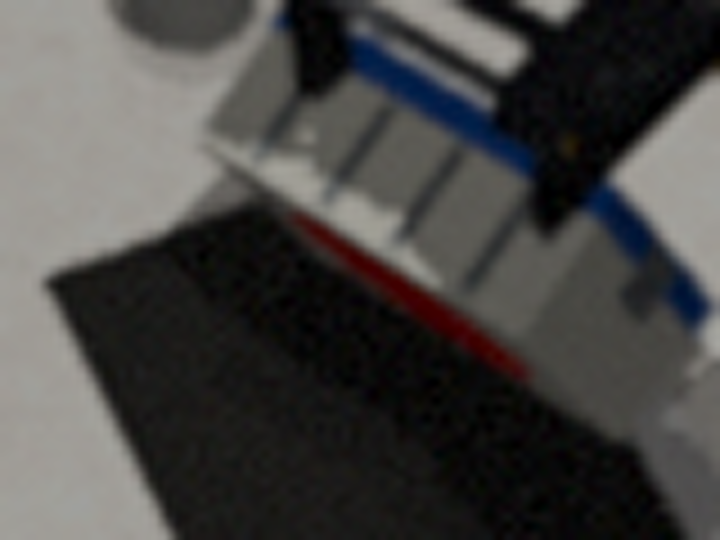

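Emit:
servo_tool --deltas '[{"slide": [-0.15, 0, 0.03], "spin": 0}, {"slide": [-0.15, 0, 0.03], "spin": 0}, {"slide": [-0.15, 0, 0.03], "spin": 0}, {"slide": [-0.18, 0, 0.06], "spin": 0}, {"slide": [-0.19, 0, 0.06], "spin": 0}, {"slide": [-0.19, 0, 0.06], "spin": 0}, {"slide": [-0.19, 0, 0.06], "spin": 0}]'

```text
time_s: 24.15
tcp_pos: [0.4726, -0.1455, 0.1276]
ee_rot: [[-0.926, -0.375, 0.053], [-0.374, 0.927, 0.016], [-0.055, -0.005, -0.998]]
wrist_force: [2.7, 0.1, 4.0]
gripper_width: 1.002
```

```bash
python3 p2.py .469 .0535 21.8 .003 50 40; python3 look.py 19
```

```text
t 24.15 p [ 0.4726 -0.1455  0.1276] s,t [ 0.4855 -0.094 ] yaw 22.00 tilt 3.16 F [2.7098 0.0968 3.9611] w 1.00 j [  1.  14. -27.  -1. -47. -68.]
implied th 51.7 h 0.0540
to 50.0 units [-0.1549 -0.0003  0.0616]
to 40.0 units [-0.9487 -0.0016  0.4337]
red 0 []
```

View pics/c19.png

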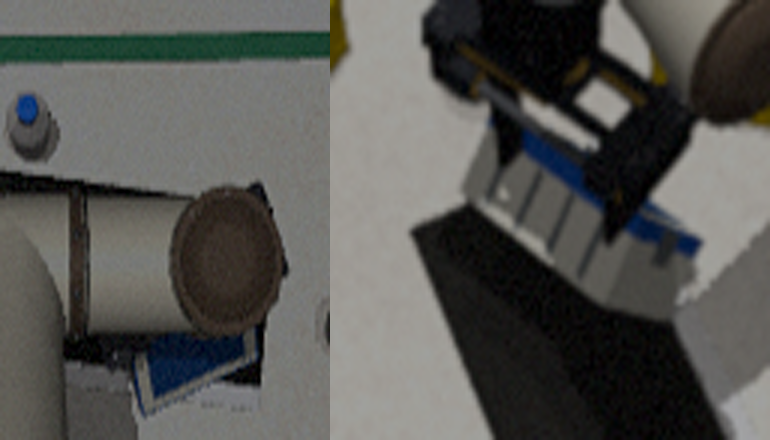

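Same picture as on the way up. Continue lowering along the recorded waypoints.

Emit:
servo_tool --deltas '[{"slide": [-0.2, 0, 0.09], "spin": 0}, {"slide": [-0.2, 0, 0.11], "spin": 0}, {"slide": [-0.2, 0, 0.11], "spin": 0}, {"slide": [-0.2, 0, 0.12], "spin": 0}, {"slide": [-0.2, 0, 0.13], "spin": 0}, {"slide": [-0.2, 0, 0.15], "spin": 0}, {"slide": [-0.2, 0, 0.17], "spin": 0}, {"slide": [-0.2, 0, 0.18], "spin": 0}]'

```text
time_s: 25.05
tcp_pos: [0.5149, -0.1275, 0.1026]
ee_rot: [[-0.926, -0.373, 0.058], [-0.372, 0.928, 0.019], [-0.061, -0.004, -0.998]]
wrist_force: [4.6, 3.0, 2.9]
gripper_width: 1.001
```

```bash
python3 p2.py .469 .051 21.8 .003 30 20 10 0; python3 look.py 20
```

```text
t 25.05 p [ 0.5149 -0.1275  0.1026] s,t [ 0.5256 -0.0716] yaw 21.88 tilt 3.52 F [4.6401 2.9629 2.9177] w 1.00 j [  3.  19. -24.  -1. -44. -70.]
implied th 29.3 h 0.0503
to 30.0 units [ 0.0607 -0.0001 -0.0682]
to 20.0 units [-0.5511  0.0012  0.5785]
to 10.0 units [-1.0437  0.0031  1.3262]
to 0.0 units [-1.3998  0.0055  2.1521]
red 0 []
```

View pics/c20.png

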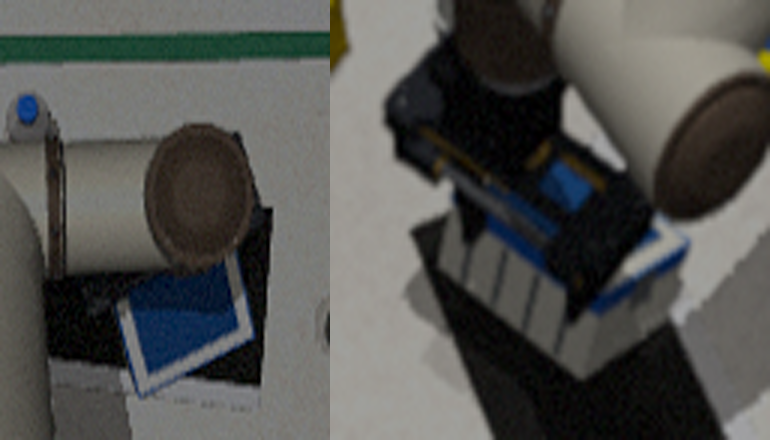

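Emit:
servo_tool --deltas '[{"slide": [-0.17, 0, 0.19], "spin": 0}, {"slide": [-0.17, 0, 0.19], "spin": 0}, {"slide": [-0.16, 0, 0.2], "spin": 0}, {"slide": [-0.15, 0, 0.22], "spin": 0}, {"slide": [-0.14, 0, 0.22], "spin": 0}, {"slide": [-0.13, 0, 0.22], "spin": 0}, {"slide": [-0.12, 0, 0.22], "spin": 0}, {"slide": [-0.1, 0, 0.22], "spin": 0}]'

```text
time_s: 25.95
tcp_pos: [0.5481, -0.1134, 0.0545]
ee_rot: [[-0.925, -0.375, 0.058], [-0.374, 0.927, 0.02], [-0.061, -0.003, -0.998]]
wrist_force: [5.2, 1.5, 0.2]
gripper_width: 1.001
```

```bash
python3 p2.py .469 .0495 21.8 .003 10 0; python3 look.py 21
```

```text
t 25.95 p [ 0.5481 -0.1134  0.0545] s,t [ 0.5571 -0.054 ] yaw 21.99 tilt 3.51 F [5.2013 1.4721 0.2439] w 1.00 j [  4.  25. -23.  -1. -39. -71.]
implied th 2.6 h 0.0490
to 10.0 units [ 0.2679 -0.0007 -0.6205]
to 0.0 units [-0.0778  0.0003  0.2056]
red 0 []
```

View pics/c21.png

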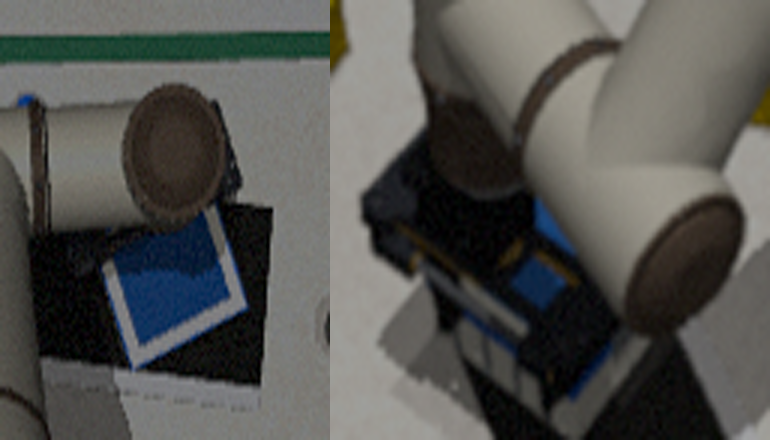

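Emit:
servo_tool --deltas '[{"slide": [-0.06, 0, 0.15], "spin": 0}, {"slide": [-0.08, 0, 0.12], "spin": 0}, {"slide": [-0.12, 0, 0.05], "spin": 0}, {"slide": [-0.3, 0, 0], "spin": 0}, {"slide": [-0.3, 0, -0.1], "spin": 0}, {"slide": [0, 0, -0.6], "spin": 0}, {"slide": [0, 0, -1], "spin": 0}, {"slide": [0, 0, -1], "spin": 0}, {"slide": [0, 0, -1], "spin": 0.3}, {"slide": [0, 0, -0.5], "spin": 0.6}]'

```text
time_s: 27.05
tcp_pos: [0.5548, -0.1076, 0.1457]
ee_rot: [[-0.967, -0.252, 0.019], [-0.252, 0.968, 0.017], [-0.023, 0.012, -1.0]]
wrist_force: [0.7, 0.3, -0.7]
gripper_width: 1.002
```

```bash
python3 g.py; python3 crates.py; python3 -c "
from m import *
d=cap('top')
g=cv2.inRange(cv2.cvtColor(d['frame'],cv2.COLOR_RGB2HSV),(65,90,40),(95,255,255))
ys,xs=np.nonzero(g)
P=onz(d,np.c_[xs,ys],0); k=np.polyfit(P[:,1],P[:,0],1); print('line x= %.4f y + %.4f'%tuple(k),np.degrees(np.arctan(-k[0])), P[:,1].min(),P[:,1].max())
"
```

```text
t 27.05 p [ 0.5548 -0.1076  0.1457] s,t [ 0.5631 -0.0475] yaw 14.62 tilt 1.48 F [ 0.6883  0.2603 -0.6861] w 1.00 j [  5.  20. -15.  -1. -54. -80.]
scene [0.4985 0.1826 0.06  ] [-6.3, -5.1, -6.5, -6.4]
top [ 0.4851 -0.1499  0.06  ] [21.2, 23.7, 21.9, 23.6]
top [0.4993 0.1885 0.06  ] [-6.7, -6.3, -1.4, -5.9]
line x= -0.0116 y + 0.6928 0.6672387744142532 -0.3503952465988646 0.40536636249980346
```

View pics/last_top.png

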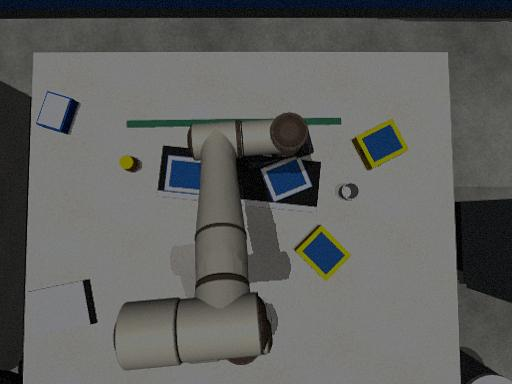

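```bash
python3 g.py .406 -.183 .15 21.5
```

```text
t 27.20 p [ 0.5542 -0.1074  0.1439] s,t [ 0.5625 -0.0474] yaw 14.84 tilt 1.46 F [-0.2585  0.4952 -0.3803] w 1.00 j [  5.  20. -15.  -1. -54. -79.]
units [ 6.4973 -1.4019 -0.4074] spin units -0.8322803389598137
```

Emit:
servo_tool --deltas '[{"slide": [0.8, -0.17, 0], "spin": 0}, {"slide": [0.8, -0.17, 0], "spin": 0}, {"slide": [0.8, -0.17, 0], "spin": 0}, {"slide": [0.8, -0.17, 0], "spin": 0}, {"slide": [0.8, -0.17, 0], "spin": 0}, {"slide": [0.8, -0.17, 0], "spin": 0}, {"slide": [0.8, -0.17, 0], "spin": 0}, {"slide": [0.8, -0.17, 0], "spin": 0}, {"slide": [0, 0, 0], "spin": -0.8}]'

```text
time_s: 28.1
tcp_pos: [0.3941, -0.1828, 0.1283]
ee_rot: [[-0.925, -0.38, -0.011], [-0.38, 0.925, 0.021], [0.002, 0.024, -1.0]]
wrist_force: [0.3, -0.7, 0.9]
gripper_width: 1.0
```

```bash
python3 g.py .406 -.183 .027 21.5; python3 crates.py
```

```text
t 28.10 p [ 0.3941 -0.1828  0.1283] s,t [ 0.4114 -0.1395] yaw 22.33 tilt 1.39 F [ 0.3054 -0.6986  0.8834] w 1.00 j [ -4.  10. -32.  -2. -49. -62.]
units [-0.4455 -0.2859  4.0463] spin units 0.10351993330283982
scene [0.4985 0.1826 0.06  ] [-6.3, -5.1, -6.5, -6.4]
scene [ 0.488  -0.1508  0.06  ] [21.5, 20.5, 19.7, 22.0]
top [ 0.5028 -0.1431  0.06  ] [22.1, -6.6, 16.6, 22.4]
top [0.4988 0.1837 0.06  ] [-6.7, -6.2, -7.0, -6.1]
```

Emit:
servo_tool --deltas '[{"slide": [0, -0.1, 0.6], "spin": 0.1}, {"slide": [0, -0.1, 0.7], "spin": 0}, {"slide": [0, 0, 0.7], "spin": 0}, {"slide": [0, 0, 0.7], "spin": 0}, {"slide": [0, 0, 0.7], "spin": 0}, {"slide": [0, 0, 0.4], "spin": 0}, {"slide": [0, 0, 0], "spin": 0}]'

```text
time_s: 28.9
tcp_pos: [0.398, -0.1842, 0.0267]
ee_rot: [[-0.934, -0.357, -0.015], [-0.357, 0.934, 0.021], [0.007, 0.025, -1.0]]
wrist_force: [0.1, 0.1, 0.3]
gripper_width: 1.001
```

```bash
python3 g.py .406 -.183 .027 21.5
```

```text
t 28.90 p [ 0.398  -0.1842  0.0267] s,t [ 0.4154 -0.1405] yaw 20.93 tilt 1.50 F [0.1261 0.1096 0.3313] w 1.00 j [ -4.  20. -37.  -2. -34. -63.]
units [-0.3156 -0.0694 -0.0156] spin units -0.07155731244462027
```

Emit:
servo_tool --deltas '[{"slide": [-0.45, 0, 0], "spin": 0}, {"slide": [-0.45, 0, 0], "spin": 0}, {"slide": [-0.4, -0.1, 0], "spin": 0.3}, {"slide": [-0.4, -0.1, 0], "spin": 0.3}, {"slide": [-0.4, -0.08, 0], "spin": 0.3}]'

```text
time_s: 29.4
tcp_pos: [0.4492, -0.171, 0.0262]
ee_rot: [[-0.972, -0.232, -0.027], [-0.233, 0.972, 0.022], [0.021, 0.028, -0.999]]
wrist_force: [-3.9, 0.1, 2.2]
gripper_width: 1.003
```

```bash
python3 g.py .5625 -.14 .027 .4; python3 crates.py; python3 g.py
```

```text
t 29.40 p [ 0.4492 -0.171   0.0262] s,t [ 0.4649 -0.1218] yaw 13.43 tilt 2.00 F [-3.8708  0.109   2.2381] w 1.00 j [ -2.  23. -31.  -2. -37. -73.]
units [-4.6936  0.1522 -0.1254] spin units 1.6293014566070465
scene [0.4985 0.1825 0.06  ] [-5.7, -5.7, -6.5, -6.4]
scene [ 0.522  -0.1543  0.06  ] [13.5, 14.2, 20.0, 13.3]
top [0.4987 0.1837 0.06  ] [-6.7, -6.6, -7.0, -6.1]
t 29.50 p [ 0.4519 -0.1712  0.0265] s,t [ 0.4677 -0.1218] yaw 13.56 tilt 1.73 F [ 0.7006 -0.9134  0.5607] w 1.00 j [ -2.  23. -31.  -2. -37. -73.]
```

Emit:
servo_tool --deltas '[{"slide": [-0.4, -0.07, 0], "spin": 0.3}, {"slide": [-0.4, -0.06, 0], "spin": 0.3}, {"slide": [-0.4, -0.05, 0], "spin": 0.3}, {"slide": [-0.4, -0.04, 0], "spin": 0.3}, {"slide": [-0.4, -0.02, 0], "spin": 0.25}, {"slide": [-0.4, 0, 0], "spin": 0.2}]'

```text
time_s: 30.1
tcp_pos: [0.5042, -0.1666, 0.0255]
ee_rot: [[-0.999, -0.003, -0.041], [-0.004, 1.0, 0.025], [0.041, 0.025, -0.999]]
wrist_force: [-4.2, 0.5, 2.4]
gripper_width: 1.004
```

```bash
python3 g.py .5625 -.14 .027 .4; python3 crates.py; python3 g.py
```

```text
t 30.10 p [ 0.5042 -0.1666  0.0255] s,t [ 0.5192 -0.1117] yaw 0.16 tilt 2.76 F [-4.1882  0.5262  2.4399] w 1.00 j [ -2.  27. -23.  -2. -42. -87.]
units [-2.3307  1.0604 -0.1306] spin units -0.030608765361950476
scene [0.4985 0.1825 0.06  ] [-5.7, -5.5, -6.5, -6.4]
scene [ 0.5775 -0.1644  0.06  ] [-10.0, -6.2, 1.0, 0.5]
top [0.4987 0.1837 0.06  ] [-6.1, -6.6, -7.0, -6.1]
t 30.20 p [ 0.5066 -0.1668  0.0255] s,t [ 0.5216 -0.1116] yaw 0.24 tilt 2.51 F [ 0.2012 -0.2994 -1.0683] w 1.00 j [ -2.  27. -23.  -2. -41. -87.]
```

View pics/last_scene.png

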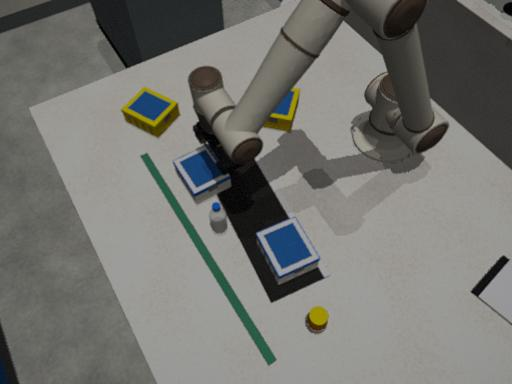

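Emit:
servo_tool --deltas '[{"slide": [-0.4, 0, 0], "spin": 0}, {"slide": [-0.4, 0, 0], "spin": 0}, {"slide": [-0.4, 0, 0], "spin": 0}, {"slide": [-0.3, 0, 0], "spin": 0}, {"slide": [0, 0, 0], "spin": 0}]'

```text
time_s: 30.7
tcp_pos: [0.5417, -0.1664, 0.0244]
ee_rot: [[-0.999, -0.006, -0.044], [-0.007, 1.0, 0.025], [0.043, 0.025, -0.999]]
wrist_force: [-1.7, 0.2, 0.1]
gripper_width: 1.006
```

```bash
python3 g.py .5625 -.14 .027 .4; python3 crates.py; python3 -c "
import cv2
b=cv2.imread('pics/last_scene.png');cv2.imwrite('pics/s30c.png',cv2.resize(b[120:220,130:250],None,fx=6,fy=6,interpolation=cv2.INTER_CUBIC))
b=cv2.imread('pics/last_top.png');cv2.imwrite('pics/t30c.png',cv2.resize(b[100:200,220:340],None,fx=6,fy=6,interpolation=cv2.INTER_CUBIC))"
```

```text
t 30.70 p [ 0.5417 -0.1664  0.0244] s,t [ 0.5564 -0.1074] yaw 0.35 tilt 2.89 F [-1.6749  0.1836  0.1193] w 1.01 j [ -1.  30. -18.  -2. -44. -87.]
units [-0.8346  1.0542 -0.1131] spin units -0.006316639459454487
scene [0.4986 0.1825 0.06  ] [-5.7, -5.5, -6.5, -6.4]
scene [ 0.6161 -0.1653  0.06  ] [-0.3, -4.5, 0.4, 1.3]
top [0.4988 0.1837 0.06  ] [-7.0, -6.2, -7.0, -6.1]
```

View pics/s30c.png

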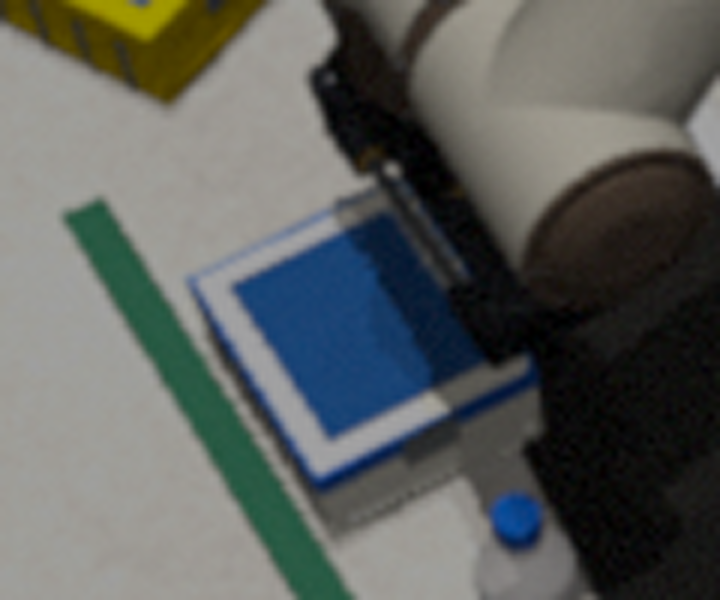

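View pics/t30c.png

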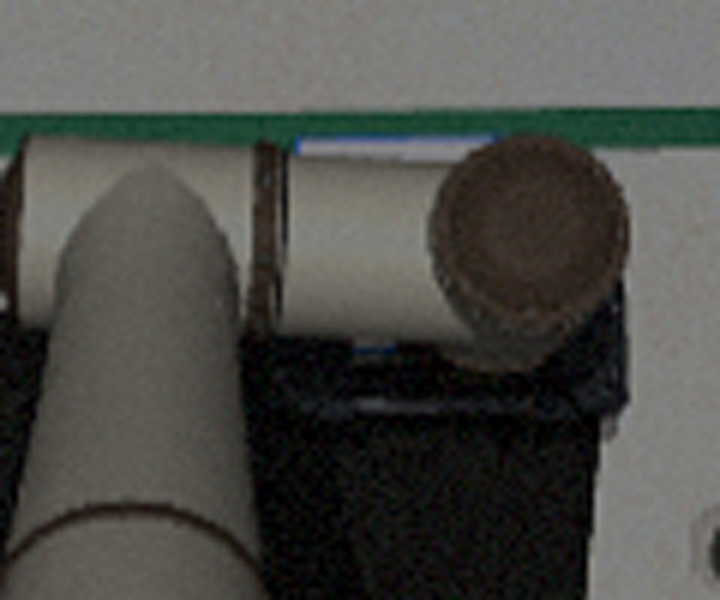

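```bash
cat > toe.py <<'E'
from g import *
d=cap('scene');t=cap('top')
import sys
L=lambda x,y:(130+x/6,120+y/6)
T=lambda x,y:(220+x/6,100+y/6)
E
python3 -c "
from toe import *
print('bottom left far',onz(d,[L(338,540)],0)[0])
print('lid far corners',onz(d,[L(190,281),L(319,489)],.06))
print('lid far edge top',onz(t,[T(297,139),T(490,136)],.06))
print('line near/far scene', onz(d,[L(200,390),L(150,400)],0))
print('line top',onz(t,[T(300,113),T(660,109),T(660,145)],0))
"
```

```text
bottom left far [ 0.6703 -0.093   0.    ]
lid far corners [[ 0.674  -0.23    0.06  ]
 [ 0.674  -0.0871  0.06  ]]
lid far edge top [[ 0.6713 -0.0959  0.06  ]
 [ 0.6727 -0.2049  0.06  ]]
line near/far scene [[ 0.6901 -0.2099  0.    ]
 [ 0.7144 -0.2179  0.    ]]
line top [[ 0.7014 -0.1012  0.    ]
 [ 0.7032 -0.3147  0.    ]
 [ 0.6815 -0.3143  0.    ]]
```

Emit:
servo_tool --deltas '[{"slide": [-0.3, 0, 0], "spin": 0}, {"slide": [-0.3, 0, 0], "spin": 0}, {"slide": [-0.15, 0, 0], "spin": 0}, {"slide": [0, 0, 0], "spin": 0}]'

```text
time_s: 31.3
tcp_pos: [0.5577, -0.1662, 0.0236]
ee_rot: [[-0.999, -0.005, -0.051], [-0.006, 1.0, 0.026], [0.051, 0.026, -0.998]]
wrist_force: [-2.9, -0.2, 2.6]
gripper_width: 1.0
```

```bash
python3 g.py .5625 -.1664 .027 .4
```

```text
t 31.30 p [ 0.5577 -0.1662  0.0236] s,t [ 0.5723 -0.1055] yaw 0.30 tilt 3.28 F [-2.9464 -0.1805  2.6458] w 1.00 j [ -1.  31. -16.  -2. -46. -87.]
units [-0.1865 -0.0061 -0.1451] spin units -0.013107010539049488
```

Emit:
servo_tool --deltas '[{"slide": [-0.13, 0, 0], "spin": 0}, {"slide": [0, 0, 0], "spin": 0}, {"slide": [0.3, 0, 0], "spin": 0}, {"slide": [0.6, 0, 0], "spin": 0}, {"slide": [0.8, 0, -0.5], "spin": 0}, {"slide": [0.8, 0, -1], "spin": 0}, {"slide": [0.8, 0, -1], "spin": 0}, {"slide": [0.8, 0, -1], "spin": 0}, {"slide": [0.8, 0, -1], "spin": 0}, {"slide": [0, 0, 0], "spin": 0}]'

```text
time_s: 32.3
tcp_pos: [0.4463, -0.1697, 0.1448]
ee_rot: [[-1.0, -0.007, -0.029], [-0.008, 1.0, 0.024], [0.029, 0.024, -0.999]]
wrist_force: [0.7, -0.3, 0.4]
gripper_width: 0.997
```

```bash
python3 g.py; python3 crates.py; python3 -c "
import cv2
b=cv2.imread('pics/last_scene.png');cv2.imwrite('pics/s31c.png',cv2.resize(b[120:220,130:250],None,fx=6,fy=6,interpolation=cv2.INTER_CUBIC))
b=cv2.imread('pics/last_top.png');cv2.imwrite('pics/t31c.png',cv2.resize(b[100:200,220:340],None,fx=6,fy=6,interpolation=cv2.INTER_CUBIC))"
```

```text
t 32.30 p [ 0.4463 -0.1697  0.1448] s,t [ 0.4619 -0.1209] yaw 0.43 tilt 2.15 F [ 0.7255 -0.3005  0.3838] w 1.00 j [ -2.  13. -24.  -2. -54. -86.]
scene [0.4985 0.1824 0.06  ] [-6.7, -5.7, -6.5, -6.4]
scene [ 0.6339 -0.165   0.06  ] [-0.0, 1.9, -1.4, 1.4]
top [0.4988 0.1836 0.06  ] [-6.7, -6.0, -7.0, -6.1]
top [ 0.6341 -0.1632  0.06  ] [-0.2, -0.9, -0.2, -0.5]
```

View pics/s31c.png

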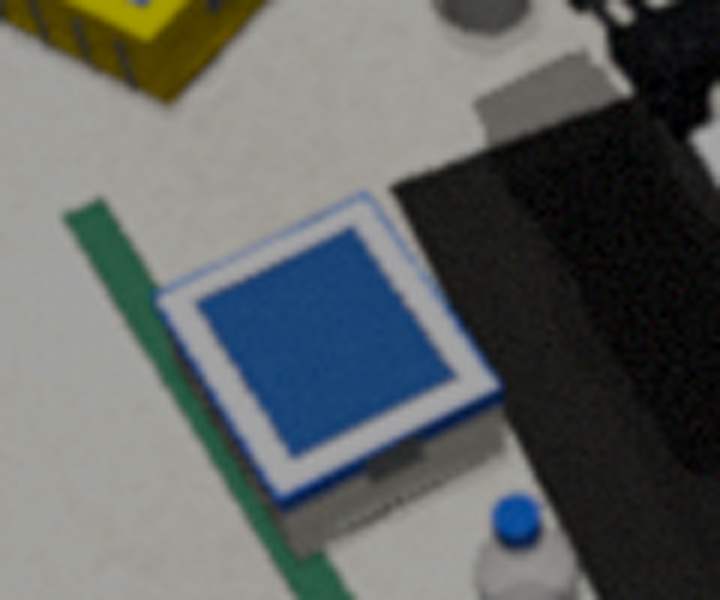

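View pics/t31c.png

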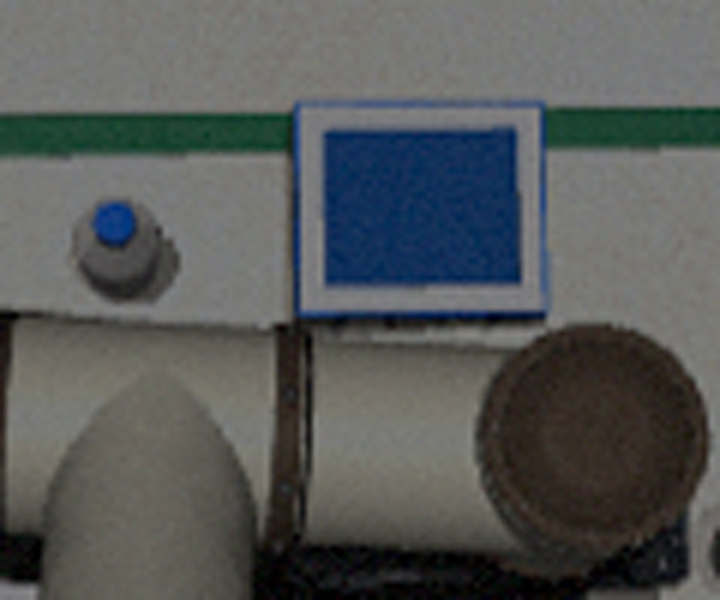

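```bash
python3 -c "
from station import r
print(r.finish_job())"
```

```text
the job is handed in; nothing more can be done
None
```

The crate on the robot's right carries the red stamp. It now lies with its far edge on the green line, and the job is handed in at about 32 s of the 72 s allowed. No verdict was reported, so success rests on my own checks.

**Tipping:** I tipped the left crate with the open fingertips against the bar to about 62° and let it down again. From either camera its underside stays hidden until about 74°, so that look could not settle which crate was stamped. For the right crate I first turned it about 26° towards the scene camera, then tipped it to about 64°. The red stamp then showed clearly along its bottom edge (85 red pixels, around column 226, row 147), and I set it down gently.

**Last checks:**

| Check | Measured | Limit |
|---|---|---|
| Stamped crate's far edge | x ≈ 0.694 m, line centre ≈ 0.692 m | within 16 mm |
| Stamped crate's squareness to the line | within about 1° | about 10° |
| Left crate's shift from start | about 8 mm, flat | 45 mm |

The bottle, jar and beaker were in view and standing, and I saw no sign they had moved, though I did not re-measure their positions at the end. The arm is clear of everything.

**Disagreements:**
- The tool drifted up to about 4° off vertical, which I could not correct but which did no harm.
- While tipped, the angles worked out from the finger path and from the picture differed by several degrees (57° against 62–63° for the left crate). Both are above 55°.
- The right crate's 64° comes from the finger path alone. The red strip, visible only when tipped well up, supports it.

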